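Line up a lab stand's bolt holes with a drift and fit the bolt

TASK

Bolt the lab stand's sliding foot plate to the cross bar beneath it. Their holes are out of line: take the tapered drift from the rack and work it gently down through both holes, up to its handle, so that the drift (not your fingers) levers the plate into line, then pull it out and stand it back in the rack. After that put the bolt through both holes until its knob sits flat on the plate; force nothing, and leave the other things where they are.

Things in the scene. Friction and masses are not known exactly. Their poses are not given: they have to be found in the camera images.
- foot_hole (a point): Centre of the mouth of the 18 mm round bolt hole in the steel foot plate, on its top face, 65 mm above the table; z up, x along the slide. A drift lowered down the middle of this hole meets the rim of the lower hole in the cross bar (see bed) and is pushed towards that hole's middle. Never press drift or bolt on the plate with more than 25 N, nor on the bar with more than 15 N.
- bed: Grey bed fixed to the table, 200 x 124 mm, rails 65 mm high along x, the slide axis. Right under the foot plate its fixed steel cross bar, 10 mm thick, has a 18 mm hole, out of line with the plate's hole by about 5 to 7 mm along x, to +x or -x: not measured, partly seen through the plate's hole; in y they are in line. Free space below the bar. Origin on the table, within 2 mm of the plate's hole.
- foot: Sliding steel plate, 8 mm thick, 96 mm wide, from 40 mm behind its hole to 110 mm ahead (+x); origin in the hole's middle at the underside. Carries a grey rod socket, 32 mm wide, 34 mm high, 88 mm from the hole along +x. Slides stiffly along x only (4 N of friction, 15 mm either way) and stays where left. Move it with the drift, not with the fingers.
- rack: White plastic tool rack fixed to the table, 64 x 190 mm, top face 70 mm above the table; origin on the table under its middle, z up, y along its row of three round 19 mm holes, at y = -60, 0 and +60 mm. Top board 8 mm thick, open below it. Each hole holds one upright tool, in any order: drift, bolt and a wooden-handled awl.
- drift: The tapered steel drift, upright in the rack: origin at the middle of its tip, z up along its axis. From the tip: a taper, 4 mm wide at the tip and 17 mm wide 36 mm up, then a 17 mm shank up to 50 mm, then the round ribbed handle, 25 mm wide and 46 mm long. 250 g (up to 30 % more or less). In the rack the handle's shoulder rests on the rack's top.
- drift_mid (a point): Middle of the drift's handle, 73 mm above the tip and 23 mm above the handle's shoulder; z along the drift, up.
- bolt: The steel bolt, upright in the rack: origin at the middle of its foot, z up along its axis. A smooth 15 mm shank (no thread), 30 mm long, bevelled at the foot, under a dark fluted round knob 28 mm wide and 36 mm high. 180 g (up to 30 % more or less). In the rack its knob rests on the rack's top.
- bolt_mid (a point): Middle of the bolt's knob, 18 mm above the knob's underside and 48 mm above the bolt's foot; z along the bolt, up.
- bolt_seat (a point): Centre of the underside of the bolt's knob, which has to come down on the plate.
- awl: Bystander: awl with a light wooden ball-ended handle that stands 49 mm above the rack's top, in the rack's third hole. Leave it.
- vial: Bystander: small glass vial with a black cap, 28 mm wide, 55 mm high. Leave it.
- washer: Bystander: loose steel washer, 34 mm wide, lying on the table. Leave it.
- wrench: Bystander: 160 mm wrench lying on the table. Leave it.

How it is judged (in metres and radians):
On the way, in this order (a step that is already met when the one before it is completed fails the run):
1. the drift is down through both holes, its full-width shank in both plates (tip at least 45 mm below the foot plate's top) (z of drift in the frame of foot_hole below -0.045 m and horizontal distance between drift and foot_hole below 0.004 m), for 0.1 s.
2. the drift is out and stands in the rack again, let go (z of drift in the frame of rack below 0.026 m and x of drift in the frame of rack between -0.012 and 0.012 m and y of drift in the frame of rack between -0.075 and 0.075 m and angle between drift's own z axis and vertical below 0.15 rad and contact force between the fingers and drift below 0.1 N), for 0.1 s.
3. the bolt is through both holes with its knob down on the plate (z of bolt_seat in the frame of foot_hole below 0.002 m and horizontal distance between bolt_seat and foot_hole below 0.004 m and angle between bolt's own z axis and vertical below 0.08 rad), for 0.2 s.
At the end, for the whole second after the job is handed in: The bolt stands at rest and released through both holes, upright within 0.08 rad, its knob's underside within 2 mm of the plate's top and within 4 mm of the hole's centre; the drift is at rest, upright (within 0.15 rad) in one of the rack's holes, its tip less than 26 mm above the table (all of step 3 and linear speed of each of bolt, drift below 0.02 m/s and z of drift in the frame of rack below 0.026 m and x of drift in the frame of rack between -0.012 and 0.012 m and y of drift in the frame of rack between -0.075 and 0.075 m and angle between drift's own z axis and vertical below 0.15 rad); the robot touches nothing.
It fails at once if the drift is pressed on the foot plate with more than 25 N or on the cross bar with more than 15 N (contact force between drift and foot above 25 N or contact force between drift and crossbar above 15 N).
It fails at once if the bolt is pressed on the foot plate with more than 25 N or on the cross bar with more than 15 N (contact force between bolt and foot above 25 N or contact force between bolt and crossbar above 15 N).
It fails at once if the fingers push the foot plate (contact force between the fingers and foot above 10 N).
It fails at once if a bystander is moved by more than 20 mm (distance of any of awl, vial, washer, wrench, beaker, jar, flask from where it was at the start of the episode above 0.02 m).
It also fails if it takes over 72 s, if anything falls off the work surface, if the arm or the gripper's body presses on something with over 40 N, if the wrist force passes 120 N, or if a joint passes its speed limit or range.

ROBOT

A 6-joint arm with a two-finger parallel gripper is mounted at the origin on the work surface. World frame = base frame: x ahead of the robot, y to its left, z up, the work surface at z = 0. Lengths are in m, angles in degrees, forces in N, time in s.
With the tool pointing down it reaches from about 0.375 to 0.9 m from the base axis. Payload 3.1 kg.
Tool frame: the origin (TCP) lies at the very end of the fingers, on their centre line; the grasp point (between the pads) lies 19 mm behind it (bot.hold_point_z is the z of the grasp point in the tool frame, in m); z points along the fingers, y is the direction in which the jaws open and shut (so a half turn about z gives the same grasp; the last joint's range is limited). The gripper opens to 87 mm and grips with 3 to 60 N. Pads are 19 mm wide; open, the fingers measure 117 mm over their backs; the gripper's body (75 mm by 190 mm) begins 51 mm behind the grasp point.
Start: joints at [62.366, 30.224, 82.088, -0, 67.689, -10.227], TCP at [0.187, 0.596, 0.223] pointing down, gripper open.
Joint ranges: [-176.69, 176.69], [-43.24, 126.21], [12.49, 139.97], [-82, 262], [0, 151.66], [-163.58, 163.58]. Speed limits (degrees/s): [159.86, 159.86, 180, 180, 180, 180].

INTERFACE

Orientations are given as a 3x3 rotation matrix whose columns are the frame's x, y, z axes.
In Python, from rig import bot gives the robot as it stands.
- The arm moves only by the tool servo_tool, never from a script. Its argument "increments" is a list of rows, each a list of 3 entries, a list of its own where there are three numbers: the closure, from 0 (fully open) to 1 (shut), then the shift along the tool's x, y, z in mm, then the turn about the tool's z in degrees. In form: [[claw, [x, y, z], turn], ...]. A call has 1 to 5 rows; each row shifts and turns the commanded pose from where the row before left it, along the tool's axes as they then stand; what a row does not reach is not made up. A row lasts 1/8 s, in which the tool goes at most 62.5 mm and 10.7 degrees, less where a joint would pass 70% of its speed; a pose out of reach is approached as far as the arm can. A call with a gripper value outside its range is refused whole. The fingers move at their own pace and stop on an object; the grip force is fixed at half the most. Time passes only in rows, so rows that do not move let the fingers close. It gives the time, the measured TCP pose, the force and the opening at its end, in the units of the state.
- bot.read_state(): the state, without advancing time (a new reading comes with each control period).
- bot.capture(name): name is "side" or "top"; returns (picture, depth): 400x640x3 uint8, blue, green, red; 400x640 float32, m along the optical axis (not along the pixel's ray), 0 where there is no reading.
- bot.camera_info(name): a dict with "K" (3x3 intrinsics, pixels), "R" (3x3) and "t" (3): a world point X has camera coordinates R X + t. Camera axes: x right, y down, z forward; pixel columns grow to the right and rows downward; lengths in m; the calibration is good to about 2 mm. A picture is of the moment at which its call begins. camera_info takes no time and is no camera call.
- bot.hand_in(): hands the job in, once; it reports no verdict.
Trained networks look in the newest picture that a camera, given by its name, has taken for a name from the list of things; names that differ only in an ending like _2 or _b are one class to them, and where a whole thing is asked for, a point or a joint stands for the part that bears it (a point fixed in the world has none). Each returns a list of dicts, best first, with "p" (0 to 1); they miss things now and then, are a little off and sometimes report something else, mostly with a low value. They report only what shows in the picture. A call takes as long as a camera call.
- bot.find_in(camera, thing): "bbox" ([left, top, right, bottom] in pixels, round what is visible of it).
- bot.trace(camera, thing): "region" (400x640 bool, what is visible of it) and "bbox" ([left, top, right, bottom] in pixels, round what is visible of it).
The state is a dict: "time_s": time; "joint_positions": joint angles; "qvel": joint speeds; "tau": joint torques, N m; "position": TCP position; "tcp_rot": TCP orientation; "force": force on the tool from outside, world axes, zero at the start; "moment": the same for the moment, N m; "opening": opening from 0.0 (shut) to 1.0 (fully open).
Only numpy, scipy, OpenCV 4.12 (cv2) and the standard library are available. Lean on these libraries where they do the work, as an engineer would, in place of code of your own. Each camera call takes 0.05 s, during which the arm holds its last target.

## Working session

There is one attempt and no reset: what is moved stays moved. The work goes in short steps, Python scripts to look and compute and a tool call to move; the robot and the scene stay as the last step left them, time stands still between calls to the robot, and variables do not carry over. Pictures are saved under pics/ and viewed, and the job is handed in when it is done.

Besides the shell and the picture viewer there is one more tool, called as name(argument=value, ...), one argument or row to a line, values as JSON. servo_tool: Moves the arm, as the interface text tells. Its arguments: {"type":"object","properties":{"increments":{"type":"array","items":{"type":"array"}}},"required":["increments"]}

```bash
ls; mkdir -p pics
python3 - <<'E'
from rig import bot
import cv2,numpy as np
s=bot.read_state();print(s)
for n in("side","top"):
    p,d=bot.capture(n);cv2.imwrite(f"pics/{n}0.png",p);np.save(f"pics/{n}0.npy",d)
    c=bot.camera_info(n);print(n,c)
print(bot.read_state()["time_s"])
E
```

```text
pics
{'time_s': 0.0, 'joint_positions': array([ 6.23657928e+01,  3.02794841e+01,  8.21567790e+01,  1.55260197e-03,
        6.76884104e+01, -1.02275618e+01]), 'qvel': array([ 0.06764147, -0.02814744, -0.01979808, -0.02163659,  0.10922568,
       -0.00041696]), 'tau': array([ 3.84761006e-04, -4.40045643e+01, -1.76588380e+01,  6.33170432e-02,
        5.83713083e-02, -1.69567361e-04]), 'position': array([0.18659188, 0.59572982, 0.2215639 ]), 'tcp_rot': array([[-9.54202340e-01,  2.99160209e-01, -1.03147500e-03],
       [ 2.99161704e-01,  9.54200505e-01, -1.91611495e-03],
       [ 4.11008616e-04, -2.13693919e-03, -9.99997632e-01]]), 'force': array([ 0.14959124, -0.45288962,  1.02644889]), 'moment': array([-0.04300155, -0.01454112, -0.01258567]), 'opening': 1.0023221727983638}
side {'K': array([[443.35608494,   0.        , 311.51745017],
       [  0.        , 443.35608494, 197.05947089],
       [  0.        ,   0.        ,   1.        ]]), 'R': array([[-0.80741924, -0.58967434,  0.01893002],
       [-0.38581479,  0.50346373, -0.77309199],
       [ 0.44634193, -0.63151282, -0.63401138]]), 't': array([0.39167649, 0.31370964, 0.53056992])}
top {'K': array([[429.79939444,   0.        , 318.35769135],
       [  0.        , 429.79939444, 199.10980298],
       [  0.        ,   0.        ,   1.        ]]), 'R': array([[ 0.02091889, -0.999426  , -0.02664699],
       [-0.9816631 , -0.01548141, -0.18999445],
       [ 0.18947286,  0.03013284, -0.98142348]]), 't': array([-0.05264364,  0.56137291,  0.71988449])}
0.1
```

View pics/side0.png

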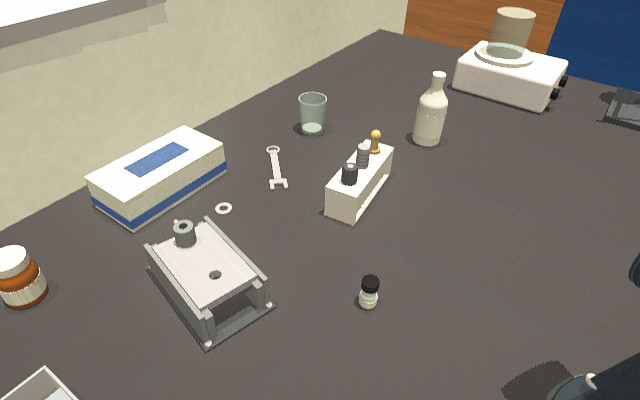

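View pics/top0.png

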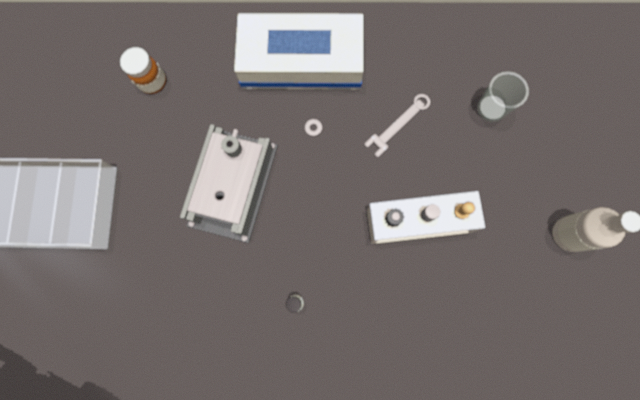

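```bash
cat > h.py <<'E'
from rig import bot
import cv2,numpy as np
C={n:bot.camera_info(n) for n in("side","top")}
def ray(n,uv):
    c=C[n];d=c["R"].T@np.linalg.inv(c["K"])@np.array([uv[0],uv[1],1.]);o=-c["R"].T@c["t"];return o,d
def onz(n,uv,z):
    o,d=ray(n,uv);return o+d*(z-o[2])/d[2]
def proj(n,X):
    c=C[n];p=c["K"]@(c["R"]@np.asarray(X,float)+c["t"]);return p[:2]/p[2]
def tri(us,ut):
    A=[];b=[]
    for n,uv in(("side",us),("top",ut)):
        o,d=ray(n,uv);d/=np.linalg.norm(d);P=np.eye(3)-np.outer(d,d);A.append(P);b.append(P@o)
    A=np.vstack(A);b=np.hstack(b);x,*_=np.linalg.lstsq(A,b,rcond=None);return x,np.linalg.norm(A@x-b)
E
python3 - <<'E'
from h import *
for n in("side","top"):
    p=cv2.imread(f"pics/{n}0.png")
    for t in("foot_hole","drift","bolt","rack","awl","foot","bed"):
        r=bot.trace(n,t)
        for q in r[:2]:
            ys,xs=np.nonzero(q["region"]);print(n,t,round(q["p"],2),q["bbox"],len(xs),xs.mean().round(1),ys.mean().round(1))
def crop(n,x0,y0,x1,y1,f,name):
    p=cv2.imread(f"pics/{n}0.png")[y0:y1,x0:x1];cv2.imwrite(name,cv2.resize(p,None,fx=f,fy=f,interpolation=cv2.INTER_CUBIC))
crop("side",140,210,280,350,5,"pics/s_bed.png")
crop("side",315,120,405,225,5,"pics/s_rack.png")
crop("top",175,120,285,245,5,"pics/t_bed.png")
crop("top",360,185,495,245,5,"pics/t_rack.png")
print(bot.read_state()["time_s"])
E
```

```text
side foot_hole 0.64 [151.6, 221.5, 255.7, 309.3] 5212 203.2 263.7
side drift 0.83 [354.9, 144.1, 373.5, 171.2] 289 362.8 155.6
side bolt 0.73 [340.9, 164.5, 355.7, 184.7] 309 349.4 173.5
side rack 0.6 [323.9, 141.2, 391.0, 229.7] 2921 357.3 187.4
side awl 0.54 [370.1, 129.0, 383.3, 153.0] 225 374.7 142.3
side foot 0.9 [151.4, 219.7, 255.6, 315.9] 5205 203.0 263.8
side bed 0.63 [143.2, 218.2, 276.0, 356.9] 10051 207.7 281.5
side bed 0.2 [266.9, 145.6, 289.4, 191.4] 482 275.2 167.6
top foot_hole 0.74 [188.5, 131.1, 263.1, 224.7] 4387 225.3 177.7
top foot_hole 0.27 [366.5, 193.1, 485.8, 241.3] 3620 424.5 218.3
top drift 0.71 [417.0, 208.2, 443.8, 223.5] 265 430.4 213.1
top drift 0.3 [305.8, 117.8, 321.4, 134.1] 194 314.0 127.0
top bolt 0.66 [383.7, 209.7, 407.5, 229.9] 306 394.2 218.1
top rack 0.86 [367.7, 195.0, 486.9, 242.5] 3751 423.9 218.4
top awl 0.71 [453.9, 206.0, 477.4, 218.0] 255 464.3 210.2
top foot 0.91 [187.3, 133.2, 262.4, 223.9] 4304 225.5 177.8
0.8
```

```bash
python3 -c "
import cv2,numpy as np
a=[cv2.imread('pics/'+x) for x in('s_bed.png','t_bed.png')]
print([x.shape for x in a])
a=[cv2.imread('pics/'+x) for x in('s_rack.png','t_rack.png')];print([x.shape for x in a])"
```

```text
[(700, 700, 3), (625, 550, 3)]
[(525, 450, 3), (300, 675, 3)]
```

View pics/s_rack.png

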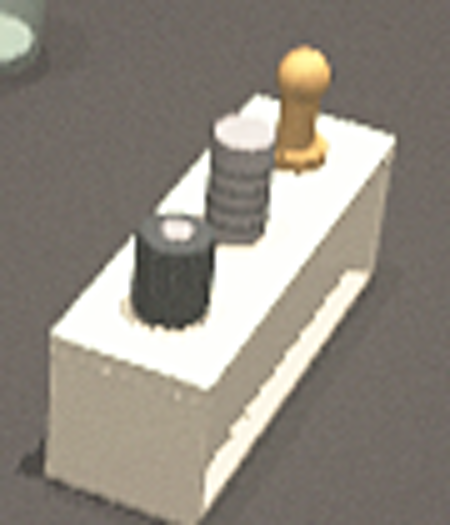

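View pics/t_rack.png

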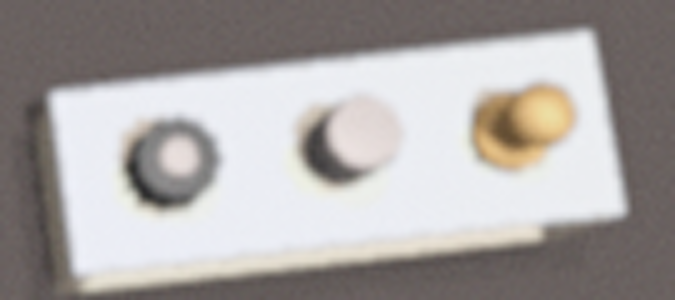

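View pics/t_bed.png

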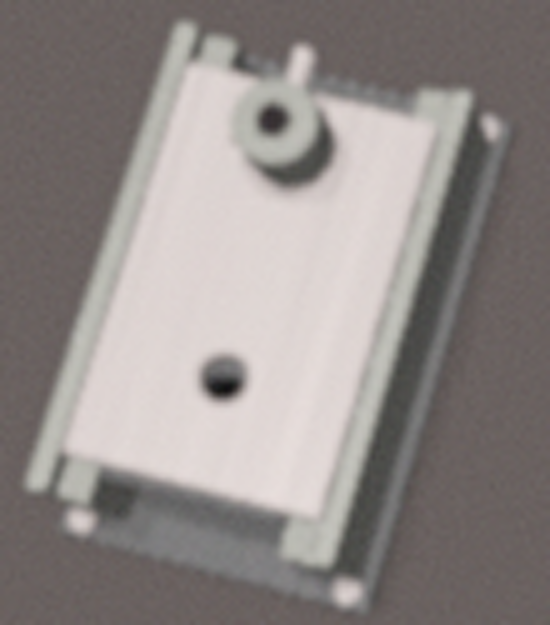

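View pics/s_bed.png

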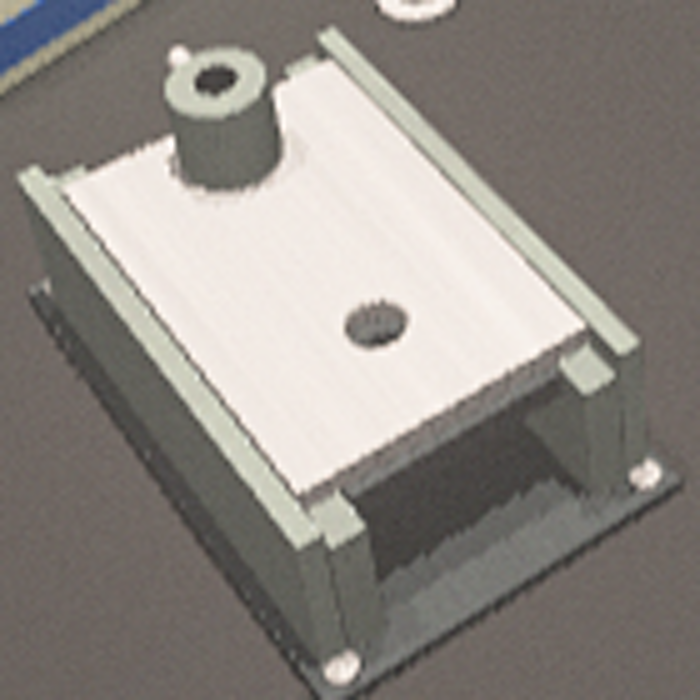

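Run:
```python
from h import *
for n in C: print(n,"cam",-C[n]["R"].T@C[n]["t"])
def tc(x,y): return (175+(x+.5)/5-.5,120+(y+.5)/5-.5)
def sc(x,y): return (140+(x+.5)/5-.5,210+(y+.5)/5-.5)
def tr(x,y): return (360+(x+.5)/5-.5,185+(y+.5)/5-.5)
def sr(x,y): return (315+(x+.5)/5-.5,120+(y+.5)/5-.5)
for nm,s,t,z in(("hole",sc(376,324),tc(223,378),.065),("drift top",sr(244,132),tr(362,132),.116),("bolt top",sr(177,230),tr(180,157),.106)):
    print(nm,*[v.round(4) if not np.isscalar(v) else round(v,4) for v in tri(s,t)],onz("side",s,z).round(4),onz("top",t,z).round(4))
# rails, top surface z .065, top outer corners
print("rack top corners")
R=[onz("top",tr(*q),.07)[:2] for q in((50,92),(594,30),(627,214),(76,274))]
for r in R: print(r.round(4))
R=np.array(R);print("ctr",R.mean(0),np.linalg.norm(R[1]-R[0]),np.linalg.norm(R[2]-R[1]))
print("side",[onz("side",sr(*q),.07)[:2].round(4) for q in((52,333),(258,95),(395,135),(210,387))])
# socket / hole direction
for z in(.065,):
  rails=[onz("top",tc(*q),z)[:2] for q in((185,25),(35,488),(462,95),(325,560))]
  rails=np.array(rails);d1=rails[0]-rails[1];d2=rails[2]-rails[3]
  print("rail ang",np.degrees(np.arctan2(d1[1],d1[0])),np.degrees(np.arctan2(d2[1],d2[0])),np.linalg.norm(d1),np.linalg.norm(d2), "width",rails)
t,s=tri(sc(216,80),tc(275,122)),0;print("socket top",t)
# plate edges
pl=np.array([onz("top",tc(*q),.065)[:2] for q in((195,67),(65,458),(320,518),(438,128))]);print(pl.round(4))
```

```text
side cam [0.20046535 0.40808186 0.57149933]
top cam [ 0.41578174 -0.06561474  0.81176648]
hole [0.5649 0.1351 0.0634] 0.0006 [0.5642 0.1361 0.065 ] [0.5643 0.1345 0.065 ]
drift top [ 0.5336 -0.23    0.1149] 0.0003 [ 0.533  -0.2285  0.116 ] [ 0.5333 -0.2298  0.116 ]
bolt top [ 0.5261 -0.1722  0.1051] 0.0005 [ 0.5258 -0.171   0.106 ] [ 0.5256 -0.1722  0.106 ]
rack top corners
[ 0.5535 -0.1327]
[ 0.5785 -0.3223]
[ 0.514  -0.3303]
[ 0.4899 -0.1415]
ctr [ 0.53397712 -0.23168836] 0.19125268472764714 0.06504783865845197
side [array([ 0.5524, -0.132 ]), array([ 0.5769, -0.3215]), array([ 0.5155, -0.3296]), array([ 0.4895, -0.1407])]
rail ang -13.525471516709322 -13.387772483174208 0.17825862978012585 0.17601766817823777 width [[0.69681595 0.15722869]
 [0.52350114 0.1989194 ]
 [0.67099375 0.05347354]
 [0.4997593  0.09422872]]
socket top (array([0.64990324, 0.11388527, 0.09807571]), np.float64(0.001366807133007435))
[[0.6806 0.1524]
 [0.5344 0.1891]
 [0.5146 0.0968]
 [0.6583 0.0617]]
```

Run:
```python
from h import *
ex=np.array([.972,-.233,0]);ey=np.array([.233,.972,0])
th=np.linspace(0,2*np.pi,60)
rows=[]
for n,c,ct in(("top",(219.2,195.2),None),("side",(214.8,274.4),None)):
    p=cv2.imread(f"pics/{n}0.png");f=24;x0,y0=int(c[0])-9,int(c[1])-9
    cr=p[y0:y0+19,x0:x0+19].astype(float)
    g=np.clip((cr-30)*1.6,0,255).astype(np.uint8) if n=="top" else np.clip((cr-20)*1.6,0,255).astype(np.uint8)
    print(p[y0+4:y0+15,x0+3:x0+17,1])
    g=cv2.resize(g,None,fx=f,fy=f,interpolation=cv2.INTER_CUBIC)
    o=onz(n,c,.065)
    ims=[]
    for off in(None,.006,-.006):
        q=g.copy()
        L=[(.065,0,(0,255,0)),(.057,0,(0,255,255))]
        if off: L+=[(.057,off,(0,0,255)),(.047,off,(255,0,255))]
        if off is not None:
          for z,s,col in L:
            P=np.array([proj(n,o*[1,1,0]+[0,0,z]+ex*s+.009*(np.cos(t)*ex+np.sin(t)*ey)) for t in th])
            P=((P-[x0,y0]+.5)*f-.5).round().astype(np.int32);cv2.polylines(q,[P],True,col,1)
        ims.append(cv2.resize(q,(260,260)))
    rows.append(np.hstack(ims))
cv2.imwrite("pics/off.png",np.vstack(rows))
```

```text
[[213 212 210 206 198 191 185 188 191 202 208 213 214 214]
 [214 211 201 186 167 153 145 144 153 173 192 206 214 216]
 [211 204 186 153 132 118 115 121 125 139 166 195 211 215]
 [210 194 162 125 111 113 114 121 118 124 147 181 207 216]
 [206 187 142 108 106 103 100 108 108 118 135 175 206 214]
 [207 184 133  93  79  76  78  79  82  94 126 171 203 215]
 [207 185 133  77  58  43  44  42  46  67 116 174 205 216]
 [209 189 145  85  39  31  23  17  30  67 130 181 209 216]
 [211 200 169 125  71  38  35  35  63 111 161 197 214 215]
 [213 208 194 167 129 103  96 103 129 161 190 210 216 214]
 [215 214 210 198 181 167 163 167 181 198 208 215 216 213]]
[[236 237 236 237 237 239 232 236 211 235 234 236 237 238]
 [236 237 234 231 210 224 181 202 133 189 200 222 236 237]
 [236 237 225 201 149 159 118 122 120 119 132 156 205 234]
 [238 221 173 152 124 116 126 124 126 126 121 116 141 208]
 [238 175 125 121 126 111 127 108 131 122 123 118 109 173]
 [228 143 116 123 126 110 124 108 127 119 129 124 114 178]
 [226 104 115 120 124 130 129 128 128 121 130 122  96 210]
 [226 118 110 120 135 128 121 109 114  96 105  92 142 238]
 [232 188 113 122 125 121 101  76  86  70  65 114 222 241]
 [235 231 171 132 100 100  76  73  66 116 184 207 242 238]
 [234 239 230 203 176 148 142 174 185 206 244 239 237 236]]
```

View pics/off.png

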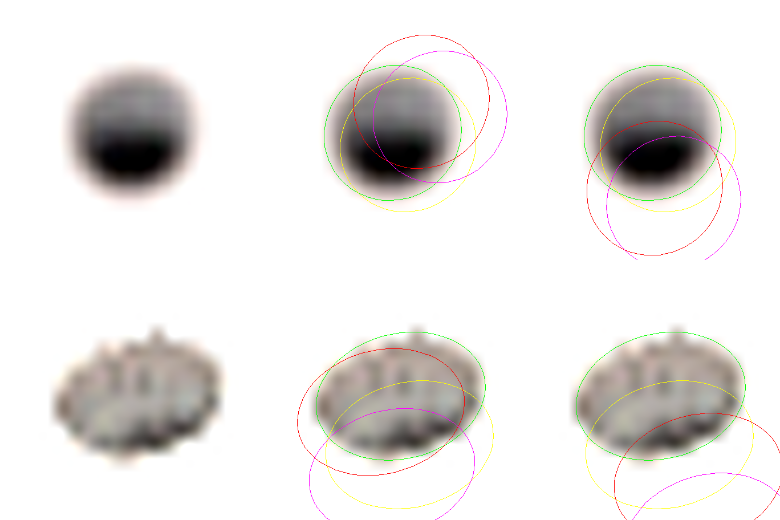

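```bash
cat > plan.py <<'E'
import sys,json
from h import *
def plan(xyz,yaw,claw,n=None,step=55,show=True):
    s=bot.read_state();p=s["position"];R=s["tcp_rot"];y0=np.degrees(np.arctan2(R[1,1],R[0,1]))
    d=np.array(xyz)-p;dy=(yaw-y0+180)%360-180
    if n is None:n=max(1,int(np.ceil(max(np.linalg.norm(d)*1e3/step,abs(dy)/10))))
    print("at",p.round(4),"yaw",round(y0,2),"F",s["force"].round(1),"open",round(s["opening"],3),"t",round(s["time_s"],2),"tilt",R[:2,2].round(4))
    y=y0
    for i in range(n):
        a=np.radians(y);ty=np.array([np.cos(a),np.sin(a),0]);tz=np.array([0,0,-1.]);tx=np.cross(ty,tz)
        st=d/n*1e3;print([claw,[round(float(st@tx),1),round(float(st@ty),1),round(float(st@tz),1)],round(-dy/n,1)])
        y+=dy/n
if __name__=="__main__":
    a=list(map(float,sys.argv[1:]));plan(a[:3],a[3],a[4],int(a[5]) if len(a)>5 else None)
E
python3 plan.py 0.5335 -0.2298 0.20 7.5 0
```

```text
at [0.1869 0.5964 0.2226] yaw 72.6 F [-0.1  0.4  0.1] open 0.999 t 0.8 tilt [0. 0.]
[0.0, [-34.0, -40.3, 1.3], np.float64(3.8)]
[0.0, [-36.6, -37.9, 1.3], np.float64(3.8)]
[0.0, [-39.1, -35.4, 1.3], np.float64(3.8)]
[0.0, [-41.3, -32.7, 1.3], np.float64(3.8)]
[0.0, [-43.4, -29.9, 1.3], np.float64(3.8)]
[0.0, [-45.3, -26.9, 1.3], np.float64(3.8)]
[0.0, [-47.0, -23.8, 1.3], np.float64(3.8)]
[0.0, [-48.5, -20.6, 1.3], np.float64(3.8)]
[0.0, [-49.8, -17.3, 1.3], np.float64(3.8)]
[0.0, [-50.8, -14.0, 1.3], np.float64(3.8)]
[0.0, [-51.6, -10.5, 1.3], np.float64(3.8)]
[0.0, [-52.2, -7.1, 1.3], np.float64(3.8)]
[0.0, [-52.6, -3.6, 1.3], np.float64(3.8)]
[0.0, [-52.7, -0.1, 1.3], np.float64(3.8)]
[0.0, [-52.6, 3.5, 1.3], np.float64(3.8)]
[0.0, [-52.2, 7.0, 1.3], np.float64(3.8)]
[0.0, [-51.7, 10.4, 1.3], np.float64(3.8)]
```

servo_tool(
  increments=[
    [0,[-34,-40,0],3.8],
    [0,[-36.6,-38,0],3.8],
    [0,[-39,-35.4,0],3.8],
    [0,[-41.3,-32.7,0],3.8],
    [0,[-43.4,-30,0],3.8],
  ],
)

```text
time_s: 1.42
position: [0.2897, 0.3522, 0.2228]
tcp_rot: [[-0.804, 0.595, 0.001], [0.595, 0.804, 0.001], [-0.0, 0.001, -1.0]]
force: [1.2, 0.5, 1.3]
opening: 1.0
```

servo_tool(
  increments=[
    [0,[-45.3,-27,0],3.8],
    [0,[-47,-23.8,0],3.8],
    [0,[-48.5,-20.6,0],3.8],
    [0,[-49.8,-17.3,0],3.8],
    [0,[-50.8,-14,0],3.8],
  ],
)

```text
time_s: 2.05
position: [0.3926, 0.1093, 0.223]
tcp_rot: [[-0.566, 0.825, 0.001], [0.825, 0.566, 0.0], [-0.001, 0.001, -1.0]]
force: [1.2, 0.0, 0.4]
opening: 0.998
```

servo_tool(
  increments=[
    [0,[-51.6,-10.5,0],3.8],
    [0,[-52.2,-7,0],3.8],
    [0,[-52.6,-3.6,0],3.8],
    [0,[-52.7,0,0],3.8],
    [0,[-52.6,3.5,0],3.8],
  ],
)

```text
time_s: 2.68
position: [0.4959, -0.1332, 0.2228]
tcp_rot: [[-0.266, 0.964, 0.001], [0.964, 0.266, -0.0], [-0.0, 0.001, -1.0]]
force: [0.7, 0.3, -0.7]
opening: 1.003
```

```bash
python3 plan.py 0.5335 -0.2298 0.20 7.5 0
```

```text
at [ 0.4959 -0.1332  0.2228] yaw 15.44 F [ 0.7  0.3 -0.7] open 1.003 t 2.67 tilt [ 0.0008 -0.0001]
[0.0, [-51.6, 5.2, 11.4], np.float64(4.0)]
[0.0, [-51.1, 8.8, 11.4], np.float64(4.0)]
```

servo_tool(
  increments=[
    [0,[-51.6,5.2,11],4],
    [0,[-51,8.8,11],4],
    [0,[0,0,0],0],
  ],
)

```text
time_s: 3.05
position: [0.5342, -0.2317, 0.1997]
tcp_rot: [[-0.128, 0.992, 0.001], [0.992, 0.128, -0.001], [-0.001, 0.001, -1.0]]
force: [-1.0, 1.0, 1.2]
opening: 1.0
```

```bash
python3 plan.py 0.5335 -0.2298 0.076 7.5 0
python3 - <<'E'
from h import *
for n in("side","top"):
    p,d=bot.capture(n);cv2.imwrite(f"pics/{n}1.png",p)
E
```

```text
at [ 0.5342 -0.2317  0.1997] yaw 7.37 F [-1.   1.   1.2] open 1.0 t 3.05 tilt [ 0.001  -0.0014]
[0.0, [0.7, -0.2, 41.2], np.float64(-0.0)]
[0.0, [0.7, -0.2, 41.2], np.float64(-0.0)]
[0.0, [0.7, -0.2, 41.2], np.float64(-0.0)]
```

View pics/side1.png

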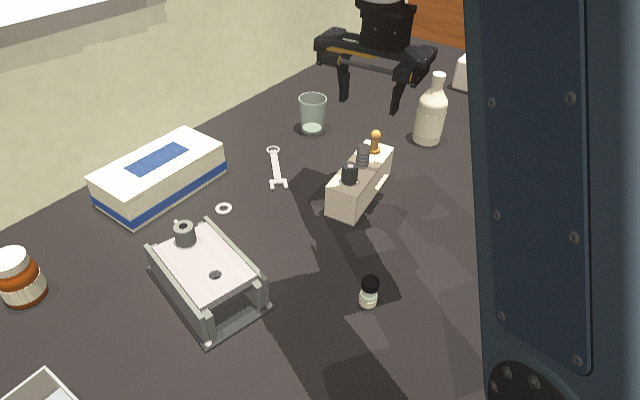

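servo_tool(
  increments=[
    [0,[0.7,0,41],0],
    [0,[0.7,0,41],0],
    [0,[0.6,-0.5,41],0],
    [0,[0,0,0],0],
  ],
)

```text
time_s: 3.65
position: [0.5297, -0.2229, 0.0755]
tcp_rot: [[-0.134, 0.991, -0.006], [0.991, 0.134, 0.005], [0.005, -0.006, -1.0]]
force: [-0.6, 0.0, 0.9]
opening: 0.998
```

```bash
python3 plan.py 0.5335 -0.2298 0.076 7.5 0
python3 - <<'E'
from h import *
for n in("side",):
    p,d=bot.capture(n);cv2.imwrite(f"pics/{n}2.png",cv2.resize(p[60:240,280:460],None,fx=3,fy=3))
E
```

```text
at [ 0.5297 -0.2229  0.0755] yaw 7.7 F [-0.6  0.   0.9] open 0.998 t 3.65 tilt [-0.0065  0.0046]
[0.0, [-7.4, 2.9, -0.5], np.float64(0.2)]
```

View pics/side2.png

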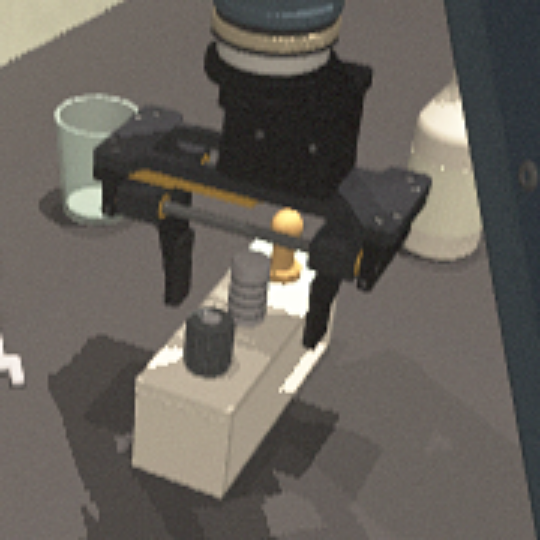

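servo_tool(
  increments=[
    [0,[0,0,0],0],
  ],
)

```text
time_s: 3.82
position: [0.5335, -0.2261, 0.0796]
tcp_rot: [[-0.133, 0.991, 0.003], [0.991, 0.133, -0.002], [-0.002, 0.003, -1.0]]
force: [0.5, -0.4, -0.8]
opening: 1.004
```

```bash
python3 plan.py 0.5335 -0.2298 0.076 7.5 0; python3 -c "
from rig import bot
print(bot.read_state())"
```

```text
at [ 0.5335 -0.2261  0.0796] yaw 7.65 F [ 0.5 -0.4 -0.8] open 1.004 t 3.83 tilt [ 0.0029 -0.0019]
[0.0, [-3.7, -0.5, 3.6], np.float64(0.1)]
{'time_s': 3.825, 'joint_positions': array([-3.40122327e+01,  3.80072920e+01,  9.55013247e+01,  3.38153300e-03,
        4.62904118e+01, -4.16604698e+01]), 'qvel': array([-0.41807104, -0.52860067, -0.48764737, -0.03610035, -0.18500994,
        0.09848617]), 'tau': array([ 6.88873907e-02, -4.26187134e+01, -1.09124744e+01,  2.52920296e-02,
        1.14085469e-01, -5.27877910e-04]), 'position': array([ 0.53348176, -0.22607853,  0.07961951]), 'tcp_rot': array([[-0.13304713,  0.99110538,  0.00293138],
       [ 0.99110704,  0.13305305, -0.00192669],
       [-0.00229958,  0.00264898, -0.99999385]]), 'force': array([ 0.49896942, -0.38153596, -0.80924851]), 'moment': array([-0.13195353,  0.05448925,  0.01488502]), 'opening': 1.004187253825501}
```

servo_tool(
  increments=[
    [0,[0,0,0],0],
    [0,[0,0,0],0],
  ],
)

```text
time_s: 4.08
position: [0.5329, -0.2263, 0.0789]
tcp_rot: [[-0.132, 0.991, 0.002], [0.991, 0.132, -0.001], [-0.002, 0.002, -1.0]]
force: [1.1, 1.0, 0.1]
opening: 1.0
```

```bash
python3 plan.py 0.5335 -0.2298 0.076 7.5 0
```

```text
at [ 0.5329 -0.2263  0.0789] yaw 7.6 F [1.1 1.  0.1] open 1.0 t 4.08 tilt [ 0.002  -0.0013]
[0.0, [-3.5, 0.1, 2.9], np.float64(0.1)]
```

servo_tool(
  increments=[
    [0,[-3.5,0,2.9],0],
    [0,[0,0,0],0],
    [0,[0,0,0],0],
  ],
)

```text
time_s: 4.45
position: [0.5326, -0.2295, 0.0745]
tcp_rot: [[-0.132, 0.991, -0.0], [0.991, 0.132, 0.0], [0.0, -0.0, -1.0]]
force: [-0.8, -0.0, -0.5]
opening: 1.002
```

```bash
python3 plan.py 0.5335 -0.2298 0.076 7.5 0
```

```text
at [ 0.5326 -0.2295  0.0745] yaw 7.58 F [-0.8 -0.  -0.5] open 1.002 t 4.45 tilt [-0.0003  0.0002]
[0.0, [-0.5, 0.8, -1.5], np.float64(0.1)]
```

Good enough; nudge y, and close.

servo_tool(
  increments=[
    [0,[-0.3,0.9,-1.5],0],
    [0.4,[0,0,0],0],
    [0.6,[0,0,0],0],
    [1,[0,0,0],0],
    [1,[0,0,0],0],
  ],
)

```text
time_s: 5.08
position: [0.5336, -0.2295, 0.0761]
tcp_rot: [[-0.132, 0.991, -0.0], [0.991, 0.132, 0.0], [0.0, -0.0, -1.0]]
force: [-0.1, -0.4, -0.3]
opening: 0.631
```

servo_tool(
  increments=[
    [1,[0,0,0],0],
    [1,[0,0,0],0],
  ],
)

```text
time_s: 5.32
position: [0.5337, -0.2296, 0.0761]
tcp_rot: [[-0.132, 0.991, -0.0], [0.991, 0.132, 0.0], [0.0, -0.0, -1.0]]
force: [-0.3, 0.3, -0.0]
opening: 0.4
```

```bash
python3 plan.py 0.5335 -0.2298 0.17 7.5 1;python3 - <<'E'
from h import *
p,d=bot.capture("side");cv2.imwrite(f"pics/side3.png",cv2.resize(p[60:240,280:460],None,fx=3,fy=3))
E
```

```text
at [ 0.5337 -0.2296  0.0761] yaw 7.59 F [-0.3  0.3 -0. ] open 0.4 t 5.33 tilt [-0.  0.]
[1.0, [-0.1, -0.1, -46.9], np.float64(0.0)]
[1.0, [-0.1, -0.1, -46.9], np.float64(0.0)]
```

View pics/side3.png

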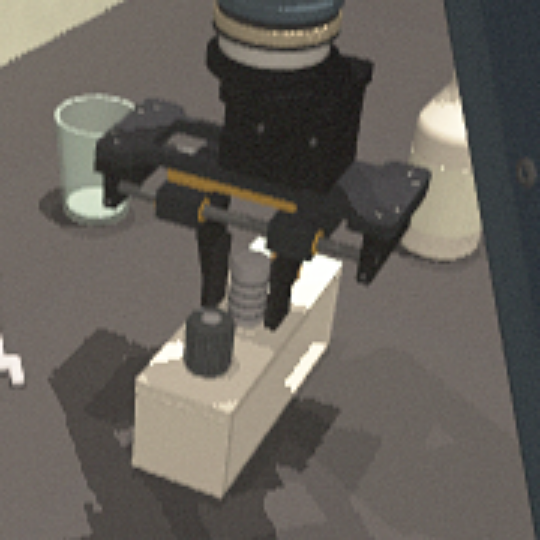

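Still closing (≈1.2 opening/s... stops near 0.287 for a 25 mm handle).

servo_tool(
  increments=[
    [1,[0,0,0],0],
    [1,[0,0,0],0],
    [1,[0,0,0],0],
  ],
)

```text
time_s: 5.75
position: [0.5335, -0.2296, 0.0762]
tcp_rot: [[-0.132, 0.991, -0.0], [0.991, 0.132, 0.0], [0.0, -0.0, -1.0]]
force: [-0.6, -0.5, 0.5]
opening: 0.273
```

```bash
python3 plan.py 0.5335 -0.2298 0.176 7.5 1
```

```text
at [ 0.5335 -0.2296  0.0762] yaw 7.6 F [-0.6 -0.5  0.5] open 0.273 t 5.75 tilt [-0.0003  0.    ]
[1.0, [-0.1, -0.0, -49.9], np.float64(0.0)]
[1.0, [-0.1, -0.0, -49.9], np.float64(0.0)]
```

servo_tool(
  increments=[
    [1,[0,0,-15],0],
    [1,[0,0,-35],0],
    [1,[0,0,-35],0],
    [1,[0,0,-25],0],
    [1,[0,0,0],0],
  ],
)

```text
time_s: 6.38
position: [0.5349, -0.2303, 0.1887]
tcp_rot: [[-0.132, 0.991, 0.005], [0.991, 0.132, -0.003], [-0.004, 0.004, -1.0]]
force: [0.7, 0.9, -3.7]
opening: 0.278
```

```bash
python3 plan.py 0.5588 0.1364 0.175 -13.5 1;python3 - <<'E'
from h import *
p,d=bot.capture("side");cv2.imwrite(f"pics/side4.png",cv2.resize(p[0:240,260:480],None,fx=2.5,fy=2.5))
E
```

```text
at [ 0.5349 -0.2303  0.1887] yaw 7.59 F [ 0.7  0.9 -3.7] open 0.278 t 6.38 tilt [ 0.0046 -0.003 ]
[1.0, [51.5, 10.3, 2.0], np.float64(3.0)]
[1.0, [51.9, 7.6, 2.0], np.float64(3.0)]
[1.0, [52.3, 4.8, 2.0], np.float64(3.0)]
[1.0, [52.5, 2.1, 2.0], np.float64(3.0)]
[1.0, [52.5, -0.7, 2.0], np.float64(3.0)]
[1.0, [52.4, -3.4, 2.0], np.float64(3.0)]
[1.0, [52.1, -6.2, 2.0], np.float64(3.0)]
```

View pics/side4.png

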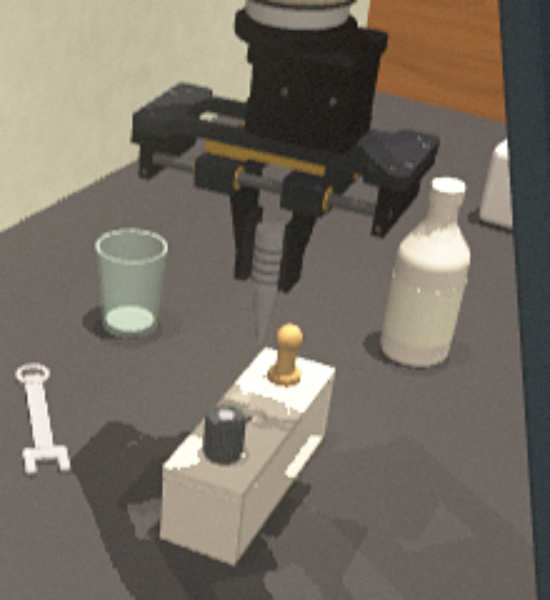

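servo_tool(
  increments=[
    [1,[25.7,5.2,0],1.5],
    [1,[51.8,9,0],3],
    [1,[52.1,6.3,0],3],
    [1,[52.3,3.5,0],3],
    [1,[52.5,0.7,0],3],
  ],
)

```text
time_s: 7.05
position: [0.5478, 0.0079, 0.1844]
tcp_rot: [[0.105, 0.994, -0.003], [0.994, -0.105, 0.001], [0.0, -0.003, -1.0]]
force: [0.5, -0.5, -2.6]
opening: 0.278
```

servo_tool(
  increments=[
    [1,[52.4,-2,2],3],
    [1,[40,-3.6,3],2.2],
    [1,[24,-2.8,3],1.5],
    [1,[10,-1.3,3],0.8],
    [1,[0,0,0],0],
  ],
)

```text
time_s: 7.68
position: [0.557, 0.1327, 0.1739]
tcp_rot: [[0.231, 0.973, -0.003], [0.973, -0.231, -0.001], [-0.001, -0.003, -1.0]]
force: [-0.2, -0.2, -2.2]
opening: 0.279
```

```bash
python3 plan.py 0.5600 0.1361 0.150 -13.5 1
```

```text
at [0.557  0.1327 0.1739] yaw -13.34 F [-0.2 -0.2 -2.2] open 0.279 t 7.67 tilt [-0.0028 -0.0005]
[1.0, [4.0, 2.1, 23.9], np.float64(0.2)]
```

servo_tool(
  increments=[
    [1,[4,2,18],0],
    [1,[0,0,18],0],
    [1,[0,0,0],0],
    [1,[0,0,0],0],
  ],
)

```text
time_s: 8.18
position: [0.5612, 0.1354, 0.139]
tcp_rot: [[0.233, 0.973, 0.0], [0.973, -0.233, -0.0], [-0.0, 0.0, -1.0]]
force: [-1.0, -0.3, -3.6]
opening: 0.28
```

```bash
python3 plan.py 0.5600 0.1361 0.136 -13.5 1;python3 - <<'E'
from h import *
for n,(x0,y0,x1,y1) in(("side",(170,170,270,330)),("top",(170,120,280,240))):
  p,d=bot.capture(n);cv2.imwrite(f"pics/{n}5f.png",p);cv2.imwrite(f"pics/{n}5.png",cv2.resize(p[y0:y1,x0:x1],None,fx=4,fy=4,interpolation=cv2.INTER_CUBIC))
E
```

```text
at [0.5612 0.1354 0.139 ] yaw -13.46 F [-1.  -0.3 -3.6] open 0.28 t 8.18 tilt [ 0.0001 -0.0001]
[1.0, [0.4, -1.3, 3.0], np.float64(0.0)]
```

View pics/side5.png

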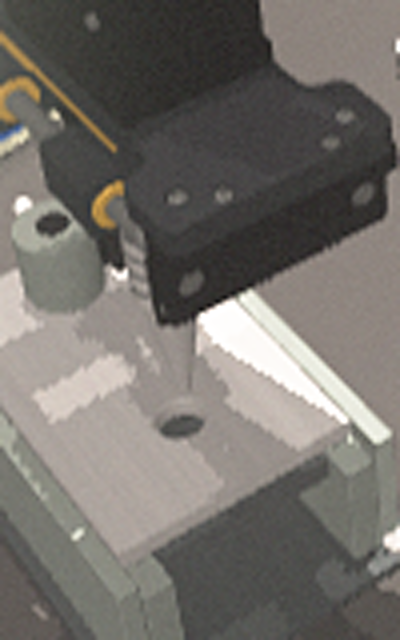

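View pics/top5.png

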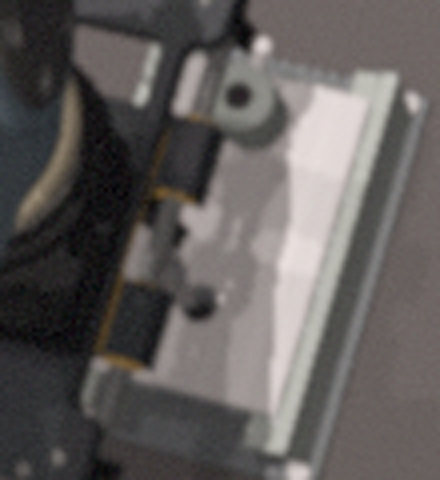

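Run:
```python
from h import *
print(proj("side",[.5612,.1354,.0828]),proj("side",[.5646,.135,.065]), onz("side",(215.6,267.1),.0828), proj("top",[.5612,.1354,.0828]))
```

```text
[215.18579441 266.93378994] [215.17929525 273.81971837] [0.56049299 0.13526481 0.0828    ] [215.97228863 194.88422485]
```

servo_tool(
  increments=[
    [1,[0.6,-1.6,8],0],
    [1,[0,0,8],0],
    [1,[0,0,5],0],
    [1,[0,0,0],0],
  ],
)

```text
time_s: 8.78
position: [0.559, 0.137, 0.1175]
tcp_rot: [[0.232, 0.973, -0.001], [0.973, -0.232, -0.0], [-0.0, -0.001, -1.0]]
force: [-0.4, -0.1, -3.1]
opening: 0.281
```

```bash
python3 plan.py 0.5595 0.1364 0.114 -13.5 1
```

```text
at [0.559  0.137  0.1175] yaw -13.4 F [-0.4 -0.1 -3.1] open 0.281 t 8.78 tilt [-0.0014 -0.0001]
[1.0, [-0.5, 0.7, 3.5], np.float64(0.1)]
```

servo_tool(
  increments=[
    [1,[-0.5,0.6,3],0],
    [1,[0,0,3],0],
    [1,[0,0,0],0],
  ],
)

```text
time_s: 9.15
position: [0.5597, 0.1364, 0.1119]
tcp_rot: [[0.232, 0.973, -0.001], [0.973, -0.232, -0.0], [-0.0, -0.0, -1.0]]
force: [0.3, 0.8, -3.2]
opening: 0.274
```

```bash
python3 plan.py 0.5593 0.1364 0.105 -13.5 1;python3 - <<'E'
from h import *
for n,(x0,y0,x1,y1) in(("side",(170,190,270,330)),):
  p,d=bot.capture(n);cv2.imwrite(f"pics/{n}6.png",cv2.resize(p[y0:y1,x0:x1],None,fx=4,fy=4,interpolation=cv2.INTER_CUBIC))
E
```

```text
at [0.5597 0.1364 0.1119] yaw -13.41 F [ 0.3  0.8 -3.2] open 0.274 t 9.15 tilt [-0.0005 -0.    ]
[1.0, [-0.1, -0.4, 6.9], np.float64(0.1)]
```

View pics/side6.png

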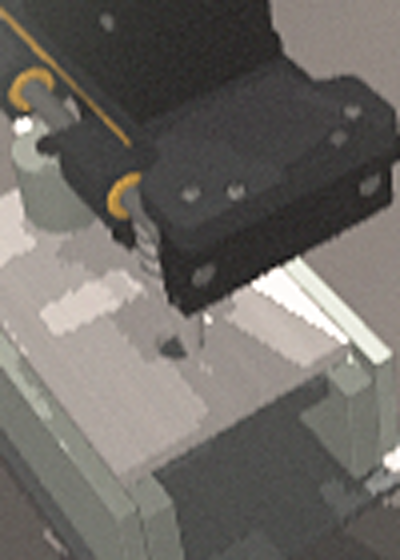

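Tip is in the hole (crop ≈(190,350)), no contact yet. Continue in small steps.

servo_tool(
  increments=[
    [1,[0,0,2],0],
    [1,[0,0,2],0],
    [1,[0,0,2],0],
    [1,[0,0,0],0],
  ],
)

```text
time_s: 9.7
position: [0.5603, 0.1364, 0.1061]
tcp_rot: [[0.232, 0.973, 0.001], [0.973, -0.232, 0.0], [0.0, 0.001, -1.0]]
force: [0.9, 0.1, -2.6]
opening: 0.281
```

servo_tool(
  increments=[
    [1,[0,0,2],0],
    [1,[0,0,2],0],
    [1,[0,0,0],0],
  ],
)

```text
time_s: 10.07
position: [0.5607, 0.1365, 0.1022]
tcp_rot: [[0.232, 0.973, 0.002], [0.973, -0.232, 0.0], [0.001, 0.002, -1.0]]
force: [2.2, 0.1, -2.7]
opening: 0.279
```

servo_tool(
  increments=[
    [1,[0,-1,2],0],
    [1,[0,-0.5,2],0],
    [1,[0,0,0],0],
  ],
)

```text
time_s: 10.45
position: [0.56, 0.1369, 0.0987]
tcp_rot: [[0.232, 0.973, 0.003], [0.973, -0.232, 0.0], [0.001, 0.003, -1.0]]
force: [3.8, 0.3, 1.7]
opening: 0.278
```

servo_tool(
  increments=[
    [1,[0,0,2],0],
    [1,[0,0,2],0],
    [1,[0,0,0],0],
  ],
)

```text
time_s: 10.82
position: [0.5585, 0.1371, 0.094]
tcp_rot: [[0.232, 0.973, 0.0], [0.973, -0.232, 0.001], [0.001, 0.0, -1.0]]
force: [5.0, 1.7, 0.4]
opening: 0.281
```

servo_tool(
  increments=[
    [1,[0,0,2],0],
    [1,[0,0,2],0],
    [1,[0,0,0],0],
  ],
)

```text
time_s: 11.2
position: [0.5585, 0.1372, 0.0899]
tcp_rot: [[0.232, 0.973, 0.0], [0.973, -0.232, 0.001], [0.001, 0.0, -1.0]]
force: [4.7, 2.5, 0.3]
opening: 0.28
```

servo_tool(
  increments=[
    [1,[0,0,2],0],
    [1,[0,0,0],0],
  ],
)

```text
time_s: 11.45
position: [0.5586, 0.1373, 0.088]
tcp_rot: [[0.232, 0.973, 0.0], [0.973, -0.232, 0.001], [0.001, 0.0, -1.0]]
force: [5.0, 2.4, 0.8]
opening: 0.279
```

servo_tool(
  increments=[
    [1,[0.8,0,1],0],
    [1,[0,0,1],0],
    [1,[0,0,0],0],
  ],
)

```text
time_s: 11.82
position: [0.5586, 0.1378, 0.086]
tcp_rot: [[0.232, 0.973, -0.0], [0.973, -0.232, 0.0], [0.0, -0.0, -1.0]]
force: [5.4, 3.0, 1.1]
opening: 0.279
```

servo_tool(
  increments=[
    [1,[0,0,2],0],
    [1,[0,0,0],0],
  ],
)

```text
time_s: 12.08
position: [0.5585, 0.1379, 0.0837]
tcp_rot: [[0.232, 0.973, -0.0], [0.973, -0.232, 0.001], [0.001, -0.001, -1.0]]
force: [4.6, 2.4, 0.1]
opening: 0.274
```

servo_tool(
  increments=[
    [1,[0.5,0,1],0],
    [1,[0,0,1],0],
    [1,[0,0,0],0],
  ],
)

```text
time_s: 12.45
position: [0.5584, 0.1381, 0.0817]
tcp_rot: [[0.232, 0.973, -0.001], [0.973, -0.232, 0.0], [0.0, -0.001, -1.0]]
force: [4.1, 2.1, -1.2]
opening: 0.28
```

servo_tool(
  increments=[
    [1,[0,0,1],0],
    [1,[0,0,0],0],
  ],
)

```text
time_s: 12.7
position: [0.5585, 0.1381, 0.0808]
tcp_rot: [[0.232, 0.973, -0.001], [0.973, -0.232, 0.0], [0.0, -0.001, -1.0]]
force: [4.9, 1.7, -0.6]
opening: 0.28
```

servo_tool(
  increments=[
    [1,[0,0,1.5],0],
    [1,[0,0,0],0],
  ],
)

```text
time_s: 12.95
position: [0.5585, 0.1381, 0.0793]
tcp_rot: [[0.232, 0.973, -0.001], [0.973, -0.232, 0.0], [-0.0, -0.001, -1.0]]
force: [5.1, 2.0, -0.9]
opening: 0.28
```

servo_tool(
  increments=[
    [1,[0,0,1.5],0],
    [1,[0,0,0],0],
  ],
)

```text
time_s: 13.2
position: [0.5585, 0.1381, 0.0778]
tcp_rot: [[0.232, 0.973, -0.001], [0.973, -0.232, 0.0], [-0.0, -0.001, -1.0]]
force: [4.8, 2.6, -2.0]
opening: 0.281
```

servo_tool(
  increments=[
    [1,[0,0,1.5],0],
    [1,[0,0,0],0],
  ],
)

```text
time_s: 13.45
position: [0.5585, 0.138, 0.0763]
tcp_rot: [[0.232, 0.973, -0.0], [0.973, -0.232, 0.0], [-0.0, -0.0, -1.0]]
force: [3.4, 1.6, -1.8]
opening: 0.282
```

servo_tool(
  increments=[
    [1,[0,0,1.5],0],
    [1,[0,0,0],0],
  ],
)

```text
time_s: 13.7
position: [0.5586, 0.138, 0.0749]
tcp_rot: [[0.232, 0.973, -0.0], [0.973, -0.232, -0.0], [-0.0, -0.0, -1.0]]
force: [4.0, 2.4, -2.5]
opening: 0.28
```

servo_tool(
  increments=[
    [1,[0,0,1.5],0],
    [1,[0,0,0],0],
    [1,[0,0,0],0],
  ],
)

```text
time_s: 14.08
position: [0.5586, 0.138, 0.0735]
tcp_rot: [[0.232, 0.973, -0.0], [0.973, -0.232, 0.0], [-0.0, -0.0, -1.0]]
force: [4.2, 2.2, -2.8]
opening: 0.28
```

Run:
```python
from h import *
s=bot.read_state();print(s["position"],s["force"])
for n,(x0,y0,x1,y1) in(("side",(170,190,270,330)),):
  p,d=bot.capture(n);cv2.imwrite(f"pics/{n}7.png",cv2.resize(p[y0:y1,x0:x1],None,fx=4,fy=4,interpolation=cv2.INTER_CUBIC))
```

```text
[0.55860023 0.13803083 0.07350653] [ 4.17813434  2.2269604  -2.82508963]
```

View pics/side7.png

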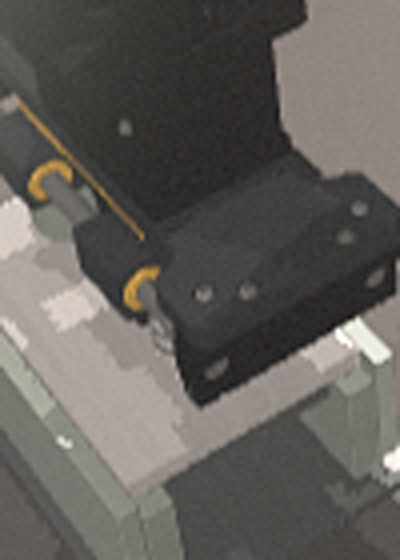

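servo_tool(
  increments=[
    [1,[0,0,1.2],0],
    [1,[0,0,0],0],
    [1,[0,0,0],0],
  ],
)

```text
time_s: 14.5
position: [0.5586, 0.138, 0.0724]
tcp_rot: [[0.232, 0.973, -0.0], [0.973, -0.232, -0.0], [-0.0, -0.0, -1.0]]
force: [3.6, 2.0, -0.8]
opening: 0.278
```

servo_tool(
  increments=[
    [1,[0,0,0.8],0],
    [1,[0,0,0],0],
    [1,[0,0,0],0],
  ],
)

```text
time_s: 14.88
position: [0.5586, 0.138, 0.0716]
tcp_rot: [[0.232, 0.973, -0.0], [0.973, -0.232, -0.0], [-0.0, -0.0, -1.0]]
force: [3.5, 1.6, -0.4]
opening: 0.278
```

servo_tool(
  increments=[
    [1,[0,0.5,0],0],
    [1,[0,0,0],0],
  ],
)

```text
time_s: 15.12
position: [0.5587, 0.138, 0.0715]
tcp_rot: [[0.232, 0.973, -0.001], [0.973, -0.232, 0.0], [-0.0, -0.001, -1.0]]
force: [3.0, 3.7, -0.2]
opening: 0.281
```

Run:
```python
from h import *
s=bot.read_state();print(s["position"],s["force"],s["moment"])
```

```text
[0.55868139 0.13798676 0.07153594] [ 3.00767698  3.67771148 -0.1896758 ] [ 0.46646747 -0.42975779  0.00201397]
```

servo_tool(
  increments=[
    [1,[0.7,0.6,0],0],
    [1,[0,0,0],0],
    [1,[0,0,0],0],
  ],
)

```text
time_s: 15.5
position: [0.5588, 0.1381, 0.0712]
tcp_rot: [[0.232, 0.973, -0.003], [0.973, -0.232, -0.001], [-0.001, -0.003, -1.0]]
force: [-0.7, -0.1, -3.1]
opening: 0.28
```

servo_tool(
  increments=[
    [1,[0,0,-4],0],
    [1,[0,0,-6],0],
    [1,[0,0,-8],0],
    [1,[0,0,-12],0],
    [1,[0,0,-16],0],
  ],
)

```text
time_s: 16.12
position: [0.5597, 0.1384, 0.1186]
tcp_rot: [[0.232, 0.973, -0.001], [0.973, -0.232, -0.0], [-0.0, -0.001, -1.0]]
force: [-1.0, 0.2, -4.0]
opening: 0.28
```

servo_tool(
  increments=[
    [1,[0,0,-20],0],
    [1,[0,0,-25],0],
    [1,[0,0,-20],0],
    [1,[0,0,0],0],
  ],
)

```text
time_s: 16.62
position: [0.5614, 0.1386, 0.1853]
tcp_rot: [[0.232, 0.973, 0.005], [0.973, -0.232, 0.0], [0.001, 0.005, -1.0]]
force: [-0.6, 0.6, -2.6]
opening: 0.28
```

```bash
python3 plan.py 0.5335 -0.2296 0.185 7.6 1
```

```text
at [0.5614 0.1386 0.1853] yaw -13.4 F [-0.6  0.6 -2.6] open 0.28 t 16.62 tilt [0.0054 0.0002]
[1.0, [-52.1, 8.3, 0.0], np.float64(-3.0)]
[1.0, [-52.5, 5.6, 0.0], np.float64(-3.0)]
[1.0, [-52.7, 2.8, 0.0], np.float64(-3.0)]
[1.0, [-52.7, 0.1, 0.0], np.float64(-3.0)]
[1.0, [-52.7, -2.7, 0.0], np.float64(-3.0)]
[1.0, [-52.5, -5.5, 0.0], np.float64(-3.0)]
[1.0, [-52.1, -8.2, 0.0], np.float64(-3.0)]
```

servo_tool(
  increments=[
    [1,[-26,4.1,0],-1.5],
    [1,[-52.3,6.9,0],-3],
    [1,[-52.6,4.2,0],-3],
    [1,[-52.7,1.4,0],-3],
    [1,[-52.7,-1.3,0],-3],
  ],
)

```text
time_s: 17.25
position: [0.541, -0.0995, 0.182]
tcp_rot: [[-0.003, 1.0, -0.001], [1.0, 0.003, 0.001], [0.001, -0.001, -1.0]]
force: [0.7, -0.6, -3.0]
opening: 0.279
```

servo_tool(
  increments=[
    [1,[-52.6,-4,0],-3],
    [1,[-40,-5.2,0],-2.3],
    [1,[-25,-3.6,0],-1.5],
    [1,[-13,-1.5,0],-0.7],
    [1,[0,0,0],0],
  ],
)

```text
time_s: 17.88
position: [0.5335, -0.2294, 0.1822]
tcp_rot: [[-0.131, 0.991, -0.001], [0.991, 0.131, 0.001], [0.001, -0.001, -1.0]]
force: [0.5, 0.7, -2.9]
opening: 0.281
```

servo_tool(
  increments=[
    [1,[0,0,0],0],
    [1,[0,0,0],0],
  ],
)

```text
time_s: 18.12
position: [0.5337, -0.2279, 0.1826]
tcp_rot: [[-0.133, 0.991, -0.0], [0.991, 0.133, 0.001], [0.001, -0.0, -1.0]]
force: [-0.1, -0.1, -3.7]
opening: 0.28
```

```bash
python3 - <<'E'
from h import *
p,d=bot.capture("side");cv2.imwrite(f"pics/side8.png",cv2.resize(p[200:340,140:280],None,fx=4,fy=4,interpolation=cv2.INTER_CUBIC))
p,d=bot.capture("top");cv2.imwrite(f"pics/top8f.png",p);cv2.imwrite(f"pics/top8.png",cv2.resize(p[120:245,175:285],None,fx=4,fy=4,interpolation=cv2.INTER_CUBIC))
E
python3 plan.py 0.5335 -0.2296 0.135 7.6 1
```

```text
at [ 0.5338 -0.2283  0.1827] yaw 7.67 F [-0.5  0.1 -3.2] open 0.28 t 18.23 tilt [-0.0001  0.0002]
[1.0, [-1.3, -0.5, 47.7], np.float64(0.1)]
```

View pics/side8.png

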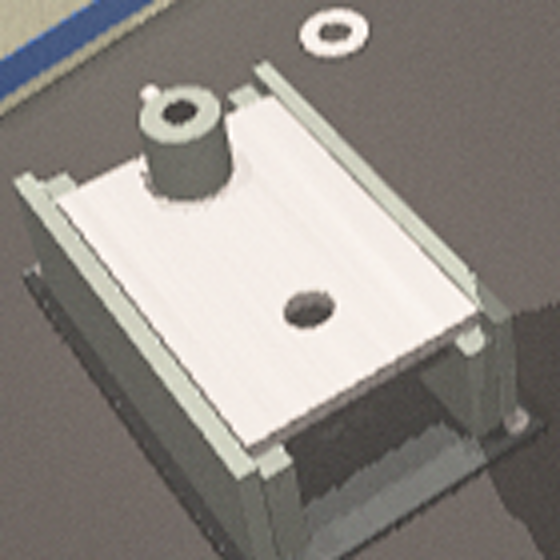

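View pics/top8.png

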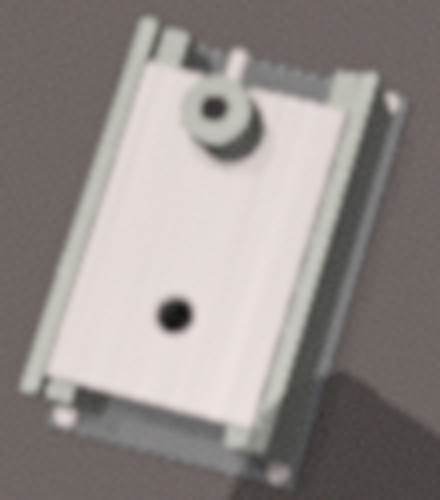

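servo_tool(
  increments=[
    [1,[-1.3,-0.3,20],0],
    [1,[0,0,18],0],
    [1,[0,0,9],0],
    [1,[0,0,0],0],
    [1,[0,0,0],0],
  ],
)

```text
time_s: 18.85
position: [0.5342, -0.2308, 0.1363]
tcp_rot: [[-0.132, 0.991, 0.001], [0.991, 0.132, -0.001], [-0.001, 0.001, -1.0]]
force: [-0.6, 1.1, -2.9]
opening: 0.281
```

```bash
python3 - <<'E'
from h import *
s,t=(216.9,276.9),(218.1,198.1)
print(tri(s,t),onz("side",s,.065),onz("top",t,.065))
E
python3 plan.py 0.5335 -0.2296 0.11 7.6 1
```

```text
(array([0.55942561, 0.13666041, 0.06324384]), np.float64(0.0002019735857623378)) [0.55832941 0.13764929 0.065     ] [0.55896587 0.1361011  0.065     ]
at [ 0.5342 -0.2308  0.1363] yaw 7.6 F [-0.6  1.1 -2.9] open 0.281 t 18.85 tilt [ 0.0011 -0.0008]
[1.0, [1.3, -0.5, 26.3], np.float64(0.0)]
```

servo_tool(
  increments=[
    [1,[1,-0.6,10],0],
    [1,[0,0,10],0],
    [1,[0,0,6],0],
    [1,[0,0,0],0],
    [1,[0,0,0],0],
  ],
)

```text
time_s: 19.48
position: [0.5331, -0.2298, 0.1097]
tcp_rot: [[-0.132, 0.991, 0.0], [0.991, 0.132, -0.0], [-0.0, 0.0, -1.0]]
force: [0.5, -0.7, -3.4]
opening: 0.277
```

```bash
python3 plan.py 0.5335 -0.2296 0.09 7.6 1
```

```text
at [ 0.5331 -0.2298  0.1097] yaw 7.59 F [ 0.5 -0.7 -3.4] open 0.277 t 19.48 tilt [ 0.0003 -0.0002]
[1.0, [0.2, 0.4, 19.7], np.float64(-0.0)]
```

servo_tool(
  increments=[
    [1,[0,0.3,7],0],
    [1,[0,0,7],0],
    [1,[0,0,6],0],
    [1,[0,0,0],0],
  ],
)

```text
time_s: 19.98
position: [0.5327, -0.2293, 0.0889]
tcp_rot: [[-0.132, 0.991, -0.001], [0.991, 0.132, 0.001], [0.001, -0.001, -1.0]]
force: [-0.9, -0.0, -3.5]
opening: 0.274
```

servo_tool(
  increments=[
    [1,[0,0,5],0],
    [1,[0,0,5],0],
    [1,[0,0,2],0],
    [1,[0,0,0],0],
  ],
)

```text
time_s: 20.48
position: [0.5331, -0.2296, 0.0774]
tcp_rot: [[-0.132, 0.991, -0.0], [0.991, 0.132, 0.0], [0.0, -0.0, -1.0]]
force: [1.0, 0.1, -3.1]
opening: 0.279
```

servo_tool(
  increments=[
    [1,[0,0,1],0],
    [1,[0,0,0],0],
    [0,[0,0,0],0],
    [0,[0,0,0],0],
    [0,[0,0,0],0],
  ],
)

```text
time_s: 21.1
position: [0.5335, -0.2299, 0.0771]
tcp_rot: [[-0.132, 0.991, 0.001], [0.991, 0.132, -0.001], [-0.001, 0.001, -1.0]]
force: [0.2, 0.1, 0.8]
opening: 0.533
```

servo_tool(
  increments=[
    [0,[0,0,0],0],
    [0,[0,0,0],0],
  ],
)

```text
time_s: 21.35
position: [0.5333, -0.2297, 0.0767]
tcp_rot: [[-0.132, 0.991, 0.0], [0.991, 0.132, -0.0], [-0.0, 0.0, -1.0]]
force: [0.0, -0.3, -0.4]
opening: 0.761
```

servo_tool(
  increments=[
    [0.2,[0,0,-20],0],
    [0.2,[0,0,-30],0],
    [0.2,[0,0,-15],0],
    [0.2,[0,0,0],0],
  ],
)

```text
time_s: 21.85
position: [0.5339, -0.2301, 0.1427]
tcp_rot: [[-0.132, 0.991, 0.002], [0.991, 0.132, -0.002], [-0.002, 0.002, -1.0]]
force: [0.5, -0.2, 0.3]
opening: 0.801
```

```bash
python3 plan.py 0.526 -0.1722 0.14 7.6 0.2 3
python3 - <<'E'
from h import *
p,d=bot.capture("side");cv2.imwrite(f"pics/side9.png",cv2.resize(p[60:240,280:460],None,fx=3,fy=3))
E
```

```text
at [ 0.5339 -0.2301  0.1427] yaw 7.6 F [ 0.5 -0.2  0.3] open 0.801 t 21.85 tilt [ 0.0022 -0.0015]
[0.2, [19.5, -0.0, 0.9], np.float64(-0.0)]
[0.2, [19.5, -0.0, 0.9], np.float64(-0.0)]
[0.2, [19.5, -0.0, 0.9], np.float64(-0.0)]
```

View pics/side9.png

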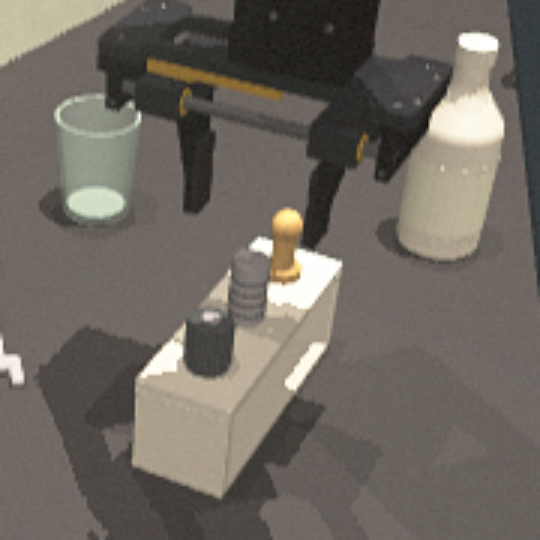

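The drift stands seated in the middle hole (crop ≈ (249,287)), as before. On to the bolt.

servo_tool(
  increments=[
    [0.2,[15,0,0],0],
    [0.2,[27,0,0],0],
    [0.2,[16.5,0,0],0],
    [0.2,[0,0,0],0],
    [0.2,[0,0,0],0],
  ],
)

```text
time_s: 22.52
position: [0.526, -0.1717, 0.1418]
tcp_rot: [[-0.133, 0.991, 0.001], [0.991, 0.133, -0.001], [-0.001, 0.001, -1.0]]
force: [1.3, 0.7, 0.7]
opening: 0.797
```

```bash
python3 plan.py 0.526 -0.1722 0.077 7.6 0.2 3
```

```text
at [ 0.526  -0.1717  0.1418] yaw 7.64 F [1.3 0.7 0.7] open 0.797 t 22.52 tilt [ 0.0008 -0.0008]
[0.2, [-0.2, -0.0, 21.6], np.float64(0.0)]
[0.2, [-0.2, -0.0, 21.6], np.float64(0.0)]
[0.2, [-0.2, -0.0, 21.6], np.float64(0.0)]
```

servo_tool(
  increments=[
    [0.2,[-0.5,0,20],0],
    [0.2,[0,0,25],0],
    [0.2,[0,0,20],0],
    [0.2,[0,0,0],0],
    [0.2,[0,0,0],0],
  ],
)

```text
time_s: 23.15
position: [0.5262, -0.1729, 0.0772]
tcp_rot: [[-0.132, 0.991, 0.001], [0.991, 0.132, -0.001], [-0.001, 0.001, -1.0]]
force: [0.7, 0.7, 1.0]
opening: 0.797
```

```bash
python3 plan.py 0.526 -0.1722 0.077 7.6 0.2 1
```

```text
at [ 0.5262 -0.1729  0.0772] yaw 7.56 F [0.7 0.7 1. ] open 0.797 t 23.15 tilt [ 0.0012 -0.0008]
[0.2, [0.7, -0.1, 0.2], np.float64(-0.0)]
```

servo_tool(
  increments=[
    [1,[0.7,0,0],0],
    [1,[0,0,0],0],
    [1,[0,0,0],0],
    [1,[0,0,0],0],
    [1,[0,0,0],0],
  ],
)

```text
time_s: 23.78
position: [0.5255, -0.1715, 0.0767]
tcp_rot: [[-0.132, 0.991, 0.0], [0.991, 0.132, -0.0], [-0.0, 0.0, -1.0]]
force: [0.2, 0.3, 0.3]
opening: 0.319
```

servo_tool(
  increments=[
    [1,[0,0,0],0],
    [1,[0,0,0],0],
    [1,[0,0,0],0],
  ],
)

```text
time_s: 24.15
position: [0.5255, -0.1715, 0.0767]
tcp_rot: [[-0.132, 0.991, 0.0], [0.991, 0.132, -0.0], [-0.0, 0.0, -1.0]]
force: [-0.2, 0.4, 0.7]
opening: 0.31
```

servo_tool(
  increments=[
    [1,[0,0,-15],0],
    [1,[0,0,-30],0],
    [1,[0,0,-30],0],
    [1,[0,0,-15],0],
    [1,[0,0,0],0],
  ],
)

```text
time_s: 24.78
position: [0.526, -0.1718, 0.1679]
tcp_rot: [[-0.132, 0.991, 0.002], [0.991, 0.132, -0.001], [-0.002, 0.002, -1.0]]
force: [-0.2, -1.4, -1.8]
opening: 0.311
```

```bash
python3 plan.py 0.5588 0.1381 0.155 -13.5 1 7;python3 - <<'E'
from h import *
p,d=bot.capture("side");cv2.imwrite(f"pics/side10.png",cv2.resize(p[0:240,260:480],None,fx=2.5,fy=2.5))
E
```

```text
at [ 0.526  -0.1718  0.1679] yaw 7.6 F [-0.2 -1.4 -1.8] open 0.311 t 24.77 tilt [ 0.0023 -0.0013]
[1.0, [43.3, 10.5, 1.8], np.float64(3.0)]
[1.0, [43.8, 8.2, 1.8], np.float64(3.0)]
[1.0, [44.1, 5.9, 1.8], np.float64(3.0)]
[1.0, [44.4, 3.6, 1.8], np.float64(3.0)]
[1.0, [44.5, 1.2, 1.8], np.float64(3.0)]
[1.0, [44.5, -1.1, 1.8], np.float64(3.0)]
[1.0, [44.4, -3.4, 1.8], np.float64(3.0)]
```

View pics/side10.png

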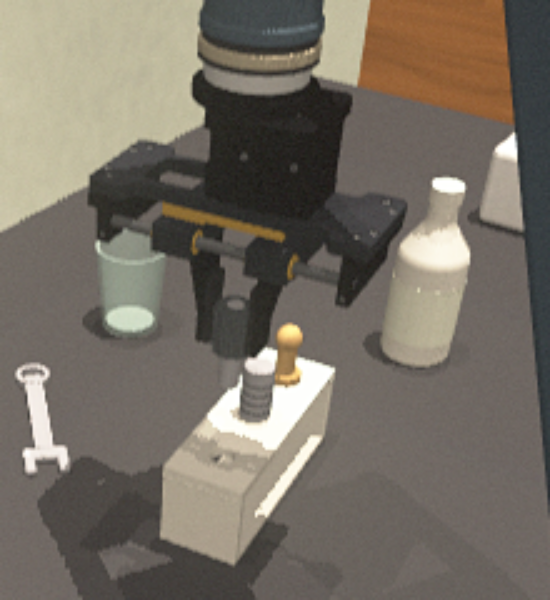

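servo_tool(
  increments=[
    [1,[21.6,5.3,0],1.5],
    [1,[43.6,9.3,0],3],
    [1,[44,7,0],3],
    [1,[44.3,4.7,0],3],
    [1,[44.5,2.4,0],3],
  ],
)

```text
time_s: 25.45
position: [0.5453, 0.0294, 0.165]
tcp_rot: [[0.105, 0.994, -0.003], [0.994, -0.105, 0.0], [0.0, -0.003, -1.0]]
force: [-0.9, -0.1, -2.6]
opening: 0.311
```

servo_tool(
  increments=[
    [1,[44.5,0,0],3],
    [1,[35,-1.8,0],2.3],
    [1,[22,-1.7,0],1.5],
    [1,[9.5,-1,0],0.8],
    [1,[0,0,0],0],
  ],
)

```text
time_s: 26.08
position: [0.5577, 0.1385, 0.1657]
tcp_rot: [[0.233, 0.973, -0.002], [0.973, -0.233, -0.0], [-0.001, -0.002, -1.0]]
force: [-0.6, -1.6, -1.5]
opening: 0.314
```

servo_tool(
  increments=[
    [1,[0,0,0],0],
  ],
)

```text
time_s: 26.2
position: [0.558, 0.1375, 0.1662]
tcp_rot: [[0.234, 0.972, -0.001], [0.972, -0.234, -0.0], [-0.001, -0.001, -1.0]]
force: [0.7, -0.5, -2.0]
opening: 0.314
```

```bash
python3 plan.py 0.5588 0.1381 0.122 -13.5 1
```

```text
at [0.558  0.1375 0.1662] yaw -13.54 F [ 0.7 -0.5 -2. ] open 0.314 t 26.2 tilt [-0.0011 -0.0005]
[1.0, [0.8, 0.6, 44.2], np.float64(-0.0)]
```

servo_tool(
  increments=[
    [1,[0.8,0.6,15],0],
    [1,[0,0,22],0],
    [1,[0,0,14],0],
    [1,[0,0,0],0],
    [1,[0,0,0],0],
  ],
)

```text
time_s: 26.82
position: [0.5596, 0.1389, 0.1159]
tcp_rot: [[0.234, 0.972, 0.001], [0.972, -0.234, 0.0], [0.0, 0.001, -1.0]]
force: [0.3, 0.2, -1.6]
opening: 0.315
```

```bash
python3 plan.py 0.5588 0.1381 0.105 -13.5 1;python3 - <<'E'
from h import *
for n,(x0,y0,x1,y1) in(("side",(170,190,270,310)),("top",(170,120,280,240))):
  p,d=bot.capture(n);cv2.imwrite(f"pics/{n}11.png",cv2.resize(p[y0:y1,x0:x1],None,fx=5,fy=5,interpolation=cv2.INTER_CUBIC))
s=bot.read_state()["position"]
f=s-[0,0,.0367]
print("foot pred",proj("side",f),"hole seen 216.9 276.9 pred",proj("side",[.5588,.1381,.065]))
for dx in(-.0075,.0075):
  r=np.array([.58967434*-1,.0,0]);
E
```

```text
at [0.5596 0.1389 0.1159] yaw -13.52 F [ 0.3  0.2 -1.6] open 0.315 t 26.82 tilt [0.0008 0.    ]
[1.0, [-1.0, -0.6, 10.9], np.float64(-0.0)]
foot pred [214.31876925 270.4053353 ] hole seen 216.9 276.9 pred [216.44978004 276.93999967]
```

View pics/side11.png

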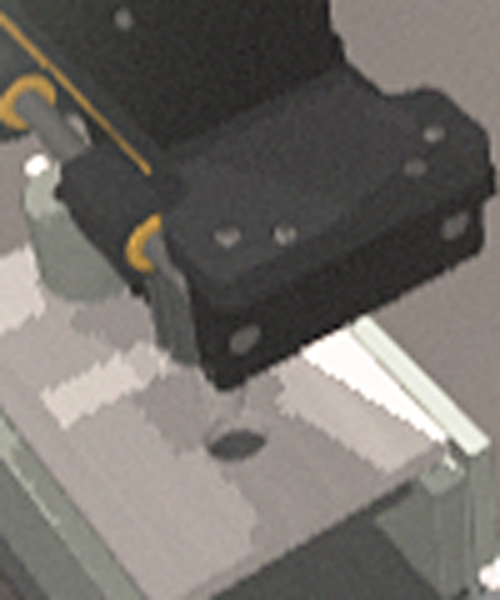

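View pics/top11.png

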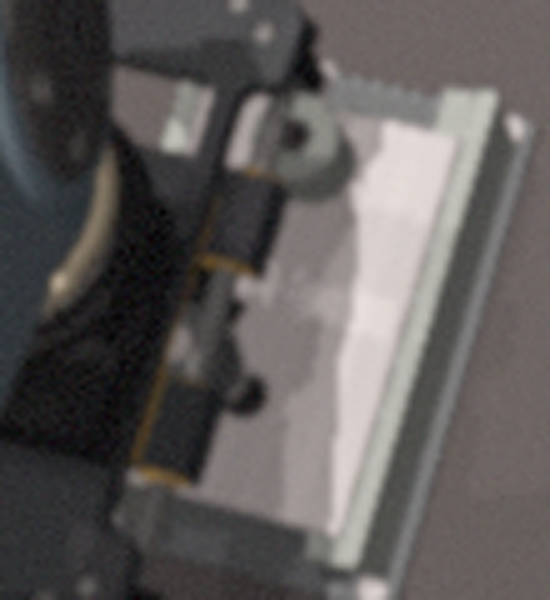

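Run:
```python
from h import *
p,d=bot.capture("side")
c=p[255:290,190:240].astype(float);c=np.clip((c-50)*1.6,0,255).astype(np.uint8)
f=14;c=cv2.resize(c,None,fx=f,fy=f,interpolation=cv2.INTER_CUBIC)
def circ(ctr,r,col):
    P=np.array([proj("side",np.array(ctr)+[r*np.cos(t),r*np.sin(t),0]) for t in np.linspace(0,6.28,50)])
    cv2.polylines(c,[((P-[190,255]+.5)*f).astype(np.int32)],True,col,1)
s=bot.read_state()["position"];print(s)
circ([.5588,.1381,.065],.009,(0,0,255))
circ(s-[0,0,.0367],.0075,(0,255,0));circ(s-[0,0,.0267],.0075,(0,255,0))
cv2.imwrite("pics/side12.png",c)
```

```text
[0.55972824 0.13909613 0.1164268 ]
```

View pics/side12.png

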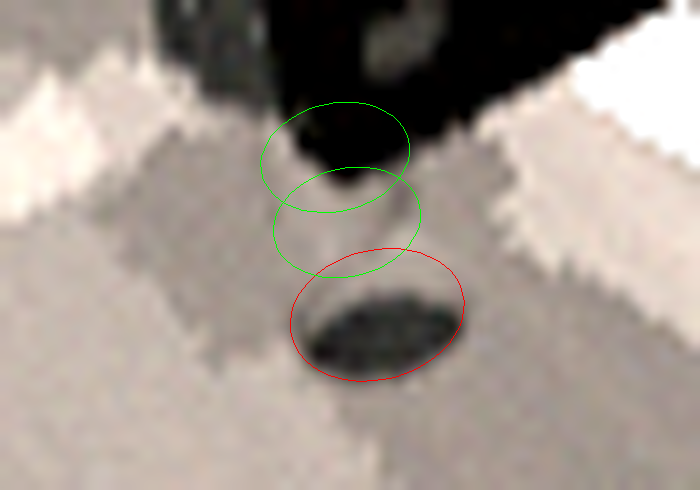

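servo_tool(
  increments=[
    [1,[-1,-0.7,6],0],
    [1,[0,0,6],0],
    [1,[0,0,0],0],
    [1,[0,0,0],0],
  ],
)

```text
time_s: 27.48
position: [0.5582, 0.1383, 0.1035]
tcp_rot: [[0.234, 0.972, -0.0], [0.972, -0.234, -0.0], [-0.0, -0.0, -1.0]]
force: [0.2, 0.3, -1.7]
opening: 0.31
```

```bash
python3 plan.py 0.5588 0.138 0.102 -13.5 1
python3 - <<'E'
from h import *
p,d=bot.capture("side")
c=p[255:290,190:240].astype(float);c=np.clip((c-50)*1.6,0,255).astype(np.uint8)
f=14;c=cv2.resize(c,None,fx=f,fy=f,interpolation=cv2.INTER_CUBIC)
def circ(ctr,r,col):
    P=np.array([proj("side",np.array(ctr)+[r*np.cos(t),r*np.sin(t),0]) for t in np.linspace(0,6.28,50)])
    cv2.polylines(c,[((P-[190,255]+.5)*f).astype(np.int32)],True,col,1)
s=bot.read_state()["position"]
circ([.5588,.1381,.065],.009,(0,0,255))
circ(s-[0,0,.0367],.0075,(0,255,0))
cv2.imwrite("pics/side13.png",c)
E
```

```text
at [0.5582 0.1383 0.1035] yaw -13.51 F [ 0.2  0.3 -1.7] open 0.31 t 27.48 tilt [-0.0001 -0.    ]
[1.0, [-0.1, 0.7, 1.5], np.float64(-0.0)]
```

View pics/side13.png

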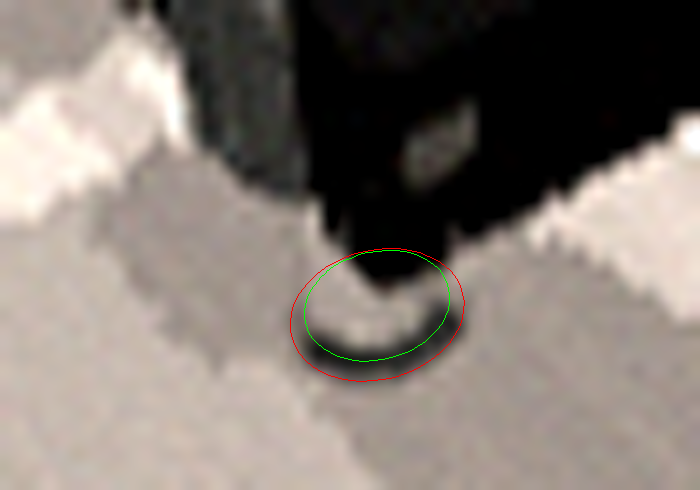

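servo_tool(
  increments=[
    [1,[0,0.4,1.5],0],
    [1,[0,0,1.5],0],
    [1,[0,0,0],0],
  ],
)

```text
time_s: 27.9
position: [0.5584, 0.1382, 0.1005]
tcp_rot: [[0.234, 0.972, -0.0], [0.972, -0.234, -0.0], [-0.0, -0.0, -1.0]]
force: [-0.5, 0.6, -1.1]
opening: 0.312
```

servo_tool(
  increments=[
    [1,[0,0,1],0],
    [1,[0,0,1],0],
    [1,[0,0,0],0],
  ],
)

```text
time_s: 28.28
position: [0.5585, 0.1382, 0.0986]
tcp_rot: [[0.234, 0.972, -0.0], [0.972, -0.234, -0.0], [-0.0, -0.0, -1.0]]
force: [1.0, 0.6, -1.8]
opening: 0.313
```

Foot is 3 mm in, no contact. Continue.

servo_tool(
  increments=[
    [1,[0,0,1.5],0],
    [1,[0,0,1.5],0],
    [1,[0,0,0],0],
  ],
)

```text
time_s: 28.65
position: [0.5584, 0.1382, 0.0955]
tcp_rot: [[0.234, 0.972, -0.0], [0.972, -0.234, -0.0], [-0.0, -0.0, -1.0]]
force: [-0.0, -0.4, -1.6]
opening: 0.312
```

servo_tool(
  increments=[
    [1,[0,0,1],0],
    [1,[0,0,1],0],
    [1,[0,0,0],0],
  ],
)

```text
time_s: 29.02
position: [0.5585, 0.1382, 0.0936]
tcp_rot: [[0.234, 0.972, -0.0], [0.972, -0.234, -0.0], [-0.0, -0.0, -1.0]]
force: [0.0, 0.1, -1.5]
opening: 0.314
```

servo_tool(
  increments=[
    [1,[0,0,1],0],
    [1,[0,0,1],0],
    [1,[0,0,0],0],
  ],
)

```text
time_s: 29.4
position: [0.5585, 0.1382, 0.0916]
tcp_rot: [[0.234, 0.972, -0.0], [0.972, -0.234, -0.0], [-0.0, -0.0, -1.0]]
force: [0.3, -0.1, -1.8]
opening: 0.316
```

servo_tool(
  increments=[
    [1,[0,0,1.5],0],
    [1,[0,0,1.5],0],
    [1,[0,0,0],0],
  ],
)

```text
time_s: 29.78
position: [0.5584, 0.1382, 0.0885]
tcp_rot: [[0.234, 0.972, -0.0], [0.972, -0.234, -0.0], [-0.0, -0.0, -1.0]]
force: [0.1, -0.1, -1.2]
opening: 0.314
```

servo_tool(
  increments=[
    [1,[0,0,2],0],
    [1,[0,0,2],0],
    [1,[0,0,0],0],
  ],
)

```text
time_s: 30.15
position: [0.5584, 0.1382, 0.0844]
tcp_rot: [[0.234, 0.972, -0.001], [0.972, -0.234, -0.0], [-0.0, -0.001, -1.0]]
force: [0.3, -0.2, -1.0]
opening: 0.312
```

servo_tool(
  increments=[
    [1,[0,0,2],0],
    [1,[0,0,2],0],
    [1,[0,0,2],0],
    [1,[0,0,0],0],
  ],
)

```text
time_s: 30.65
position: [0.5584, 0.1382, 0.0784]
tcp_rot: [[0.234, 0.972, -0.0], [0.972, -0.234, -0.0], [-0.0, -0.0, -1.0]]
force: [0.5, 0.7, -1.4]
opening: 0.314
```

servo_tool(
  increments=[
    [1,[0,0,2],0],
    [1,[0,0,2],0],
    [1,[0,0,1],0],
    [1,[0,0,0],0],
  ],
)

```text
time_s: 31.15
position: [0.5585, 0.1382, 0.0735]
tcp_rot: [[0.234, 0.972, -0.0], [0.972, -0.234, -0.0], [-0.0, -0.0, -1.0]]
force: [-0.3, 0.6, -2.7]
opening: 0.316
```

servo_tool(
  increments=[
    [1,[0,0,0.8],0],
    [1,[0,0,0],0],
    [1,[0,0,0],0],
  ],
)

```text
time_s: 31.52
position: [0.5586, 0.1382, 0.0729]
tcp_rot: [[0.234, 0.972, 0.0], [0.972, -0.234, -0.0], [0.0, 0.0, -1.0]]
force: [-0.3, 0.2, -1.8]
opening: 0.313
```

servo_tool(
  increments=[
    [1,[0,0,0.6],0],
    [1,[0,0,0.4],0],
    [1,[0,0,0],0],
    [1,[0,0,0],0],
  ],
)

```text
time_s: 32.02
position: [0.5585, 0.1382, 0.0718]
tcp_rot: [[0.234, 0.972, -0.0], [0.972, -0.234, -0.0], [-0.0, -0.0, -1.0]]
force: [-0.6, 0.1, -2.4]
opening: 0.311
```

servo_tool(
  increments=[
    [1,[0,0,0.6],0],
    [1,[0,0,0],0],
    [1,[0,0,0],0],
  ],
)

```text
time_s: 32.4
position: [0.5586, 0.1382, 0.0717]
tcp_rot: [[0.233, 0.972, 0.0], [0.972, -0.233, -0.0], [0.0, 0.0, -1.0]]
force: [-1.3, 0.3, 3.9]
opening: 0.313
```

Contact with the plate (weight off plus ~4 N): seated. Release; opened jaw to ~66 mm only, then lift.

servo_tool(
  increments=[
    [1,[0,0,-0.4],0],
    [1,[0,0,0],0],
    [0.3,[0,0,0],0],
    [0.3,[0,0,0],0],
    [0.3,[0,0,0],0],
  ],
)

```text
time_s: 33.02
position: [0.5586, 0.1382, 0.0715]
tcp_rot: [[0.234, 0.972, 0.0], [0.972, -0.234, -0.0], [-0.0, 0.0, -1.0]]
force: [0.2, 0.2, -0.5]
opening: 0.57
```

servo_tool(
  increments=[
    [0.3,[0,0,0],0],
    [0.3,[0,0,0],0],
    [0.3,[0,0,0],0],
  ],
)

```text
time_s: 33.4
position: [0.5586, 0.1382, 0.0717]
tcp_rot: [[0.234, 0.972, 0.0], [0.972, -0.234, 0.0], [0.0, 0.0, -1.0]]
force: [-0.1, 1.1, 0.5]
opening: 0.695
```

servo_tool(
  increments=[
    [0.3,[0,0,-10],0],
    [0.3,[0,0,-20],0],
    [0.3,[0,0,-30],0],
    [0.3,[0,0,-30],0],
    [0.3,[0,0,-30],0],
  ],
)

```text
time_s: 34.02
position: [0.5585, 0.1382, 0.1934]
tcp_rot: [[0.234, 0.972, 0.001], [0.972, -0.234, 0.0], [0.0, 0.001, -1.0]]
force: [0.5, 0.3, -0.6]
opening: 0.702
```

servo_tool(
  increments=[
    [0.3,[-50,0,-20],0],
    [0.3,[-50,0,0],0],
    [0.3,[-40,0,0],0],
    [0.3,[-20,0,0],0],
    [0.3,[0,0,0],0],
  ],
)

```text
time_s: 34.65
position: [0.5211, -0.0185, 0.2124]
tcp_rot: [[0.236, 0.972, 0.001], [0.972, -0.236, -0.0], [0.0, 0.001, -1.0]]
force: [-0.1, -0.2, 0.2]
opening: 0.7
```

Run:
```python
from h import *
for n,(x0,y0,x1,y1) in(("side",(140,110,420,350)),("top",(170,90,500,250))):
  p,d=bot.capture(n);cv2.imwrite(f"pics/{n}14f.png",p);cv2.imwrite(f"pics/{n}14.png",cv2.resize(p[y0:y1,x0:x1],None,fx=2.4,fy=2.4,interpolation=cv2.INTER_CUBIC))
  cv2.imwrite(f"pics/{n}14z.png",cv2.resize(p[200:340,140:280] if n=="side" else p[120:245,175:285],None,fx=4,fy=4,interpolation=cv2.INTER_CUBIC))
  for t in("bolt","drift"):
    for q in bot.trace(n,t)[:1]: print(n,t,q["p"],q["bbox"])
print(bot.read_state()["time_s"],bot.read_state()["position"])
```

```text
side bolt 0.66 [203.6, 256.9, 226.9, 285.4]
side drift 0.79 [354.6, 143.1, 371.9, 165.9]
top bolt 0.54 [204.5, 186.3, 227.5, 210.3]
top drift 0.56 [418.3, 207.0, 443.9, 225.0]
34.95 [ 0.52131397 -0.01641132  0.21168306]
```

View pics/side14.png

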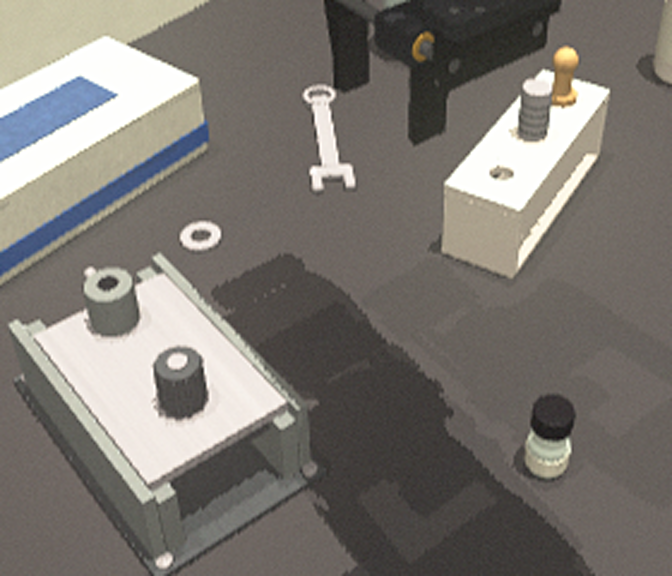

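View pics/top14.png

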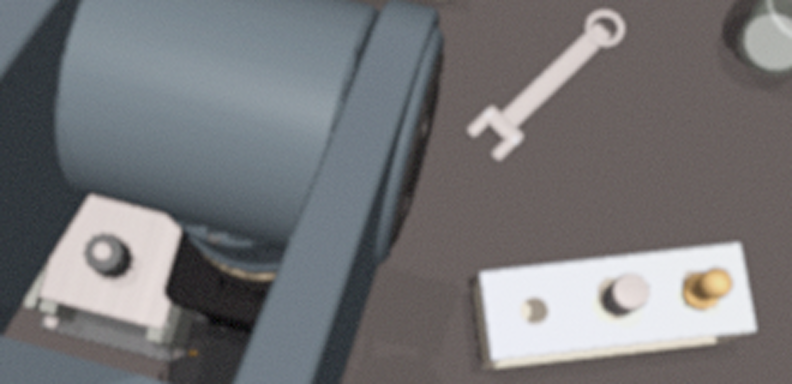

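View pics/side14z.png

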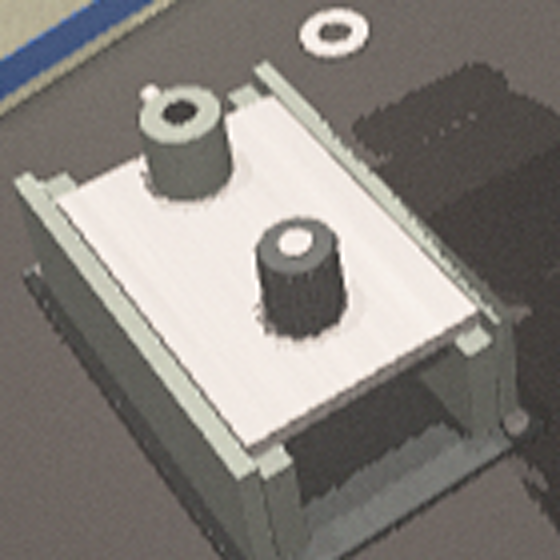

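Run:
```python
from h import *
print(tri((213.6,260.1),(212.2,193.9)),proj("side",[.5586,.1377,.101]),proj("top",[.5586,.1377,.101]))
print(bot.read_state()["qvel"],bot.hand_in())
```

```text
(array([0.55944221, 0.13727454, 0.10006372]), np.float64(0.00012790489746332482)) [213.78477416 260.1105465 ] [211.74111196 194.22492212]
the job is handed in; nothing more can be done
[-0.04220762  0.06706005  0.02360563 -0.08828999 -0.10045443 -0.15668089] None
```

The foot plate is bolted to the cross bar and the drift is back in its rack hole. I handed the job in at about 35 s of the 72 s allowed; the hand-in gave no verdict.

- **Drift:** The lower hole turned out to lie about 6 mm to -x of the plate's hole. I lowered the drift in 1–2 mm steps down to its shoulder, about 50 mm below the plate's top. It levered the plate into line, and the measured wrist force stayed around 6 N. I then relaxed the side load, pulled it out and stood it back in the middle rack hole. The pictures show it upright and seated as before.
- **Bolt:** It went down through both holes without any contact force until the knob met the plate at about 4 N. I then let go and moved the arm away.
- **Last checks:** From two views, the knob's top is at z = 0.100 m, against 0.101 m expected when seated. Its axis is at (0.559, 0.137), within about 1 mm of the hole. In the last pictures the awl, vial, washer and wrench look where they were at the start; I judged that by eye rather than measuring it.
- **Disagreement:** The hole's y position came out about 1 mm lower from the cameras (0.137) than from the inserted drift (0.138). That is within calibration and clearance.

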